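Sort the loose pipe fittings into the tilt-out bins

TASK

Put away the loose brass fittings on the bench: each bin of the small rack already holds one fitting, so tip out the bin that holds a T-piece and put every loose T-piece in it, and likewise every loose nut in the bin that holds a nut. Push both bins back until they click fully home, and leave the paint tin, the spanner and the tape where they are.

Things in the scene. Friction and masses are not known exactly. Their poses are not given: they have to be found in the camera images.
- tee0_mid (a point): Brass plumbing T-piece, loose, lying flat: a straight run 56 mm long and 22 mm in diameter along its x axis, and a branch of the same 22 mm diameter along its +y axis that ends 34 mm from the point. The point is where the axes of run and branch cross, half-way up (11 mm). 100 g. This one already lies in one of the two bins at the start and shows which bin is for T-pieces.
- nut0_mid (a point): Brass hexagon nut, loose, lying flat: 36 mm across flats (one pair of flats faces its x axis), 22 mm thick along its z axis. The point is its centre. 110 g. This one already lies in the other bin at the start and shows which bin is for nuts.
- tee1_mid (a point): Brass plumbing T-piece, loose, lying flat: a straight run 56 mm long and 22 mm in diameter along its x axis, and a branch of the same 22 mm diameter along its +y axis that ends 34 mm from the point. The point is where the axes of run and branch cross, half-way up (11 mm). 100 g. On the bench at the start, or absent (at least two T-pieces are there).
- tee2_mid (a point): Brass plumbing T-piece, loose, lying flat: a straight run 56 mm long and 22 mm in diameter along its x axis, and a branch of the same 22 mm diameter along its +y axis that ends 34 mm from the point. The point is where the axes of run and branch cross, half-way up (11 mm). 100 g. On the bench at the start, or absent (at least two T-pieces are there).
- tee3_mid (a point): Brass plumbing T-piece, loose, lying flat: a straight run 56 mm long and 22 mm in diameter along its x axis, and a branch of the same 22 mm diameter along its +y axis that ends 34 mm from the point. The point is where the axes of run and branch cross, half-way up (11 mm). 100 g. On the bench at the start, or absent (at least two T-pieces are there).
- nut1_mid (a point): Brass hexagon nut, loose, lying flat: 36 mm across flats (one pair of flats faces its x axis), 22 mm thick along its z axis. The point is its centre. 110 g. On the bench at the start, or absent (at least two nuts are there).
- nut2_mid (a point): Brass hexagon nut, loose, lying flat: 36 mm across flats (one pair of flats faces its x axis), 22 mm thick along its z axis. The point is its centre. 110 g. On the bench at the start, or absent (at least two nuts are there).
- nut3_mid (a point): Brass hexagon nut, loose, lying flat: 36 mm across flats (one pair of flats faces its x axis), 22 mm thick along its z axis. The point is its centre. 110 g. On the bench at the start, or absent (at least two nuts are there).
- rack: Grey steel rack fixed to the bench, 278 mm wide (y), 100 mm deep (x, front to back), holding two blue bins side by side. Point: middle of its front edge at bench level. Over the closed bins run four 3.5 mm steel bars along y, at x 18, 40, 62 and 84 mm, tops 130 mm above the bench: one can look between them, but the 18 mm gaps are too narrow for the fittings.
- bin_left (a joint): Tilt of the left (+y) bin, rad: 0 = closed and clicked home, grows as its top tips forward to the robot, stop at 0.75, where it stays. A spring catch takes about 5 N at the tab to open and 3 N to close: coming back the bin hangs at about 0.13 until pushed past the catch, then it clicks home. Let go in between it may fall back onto the catch; fully tipped it stays.
- left_pivot (a point): Middle of the left bin's pivot line (lower front edge of the bin), fixed to the rack, 10 mm above the bench; the rack's axes: x from front to back, y left, z up. Closed, the bin stands over x 0 to 85 mm. Tipped fully, it leans out to the robot and its mouth lies over x -74 to +20 mm from here, 85 to 112 mm above the bench, and its tab reaches out to x -112 mm.
- left_tab (a point): Middle of the top edge of the left bin's pull tab, an upright plate 56 mm wide and 8 mm thick (4 mm either side of the point in x) that carries the bin's front on upwards, from 105 to 165 mm above the pivot. Closed, it stands 45 mm above the bars, free in front and behind, so it can be pinched or hooked from above. It turns with the bin.
- left_floor (a point): Centre of the left bin's inner floor, 42.5 mm behind and 4 mm above the pivot when closed; its axes are then the rack's. Turns with the bin. Bin open on top, 124 mm wide, 85 deep, walls 4 to 5 mm; front wall 108 mm high, back 60, sides 95 in the front 40 mm and 60 behind. Fittings heaped in one spot can catch on the bars as it closes: spread them over its width.
- bin_right (a joint): Tilt of the right (-y) bin, rad: 0 = closed and clicked home, grows as its top tips forward to the robot, stop at 0.75, where it stays. A spring catch takes about 5 N at the tab to open and 3 N to close: coming back the bin hangs at about 0.13 until pushed past the catch, then it clicks home. Let go in between it may fall back onto the catch; fully tipped it stays.
- right_pivot (a point): Middle of the right bin's pivot line (lower front edge of the bin), fixed to the rack, 10 mm above the bench; the rack's axes: x from front to back, y left, z up. Closed, the bin stands over x 0 to 85 mm. Tipped fully, it leans out to the robot and its mouth lies over x -74 to +20 mm from here, 85 to 112 mm above the bench, and its tab reaches out to x -112 mm.
- right_tab (a point): Middle of the top edge of the right bin's pull tab, an upright plate 56 mm wide and 8 mm thick (4 mm either side of the point in x) that carries the bin's front on upwards, from 105 to 165 mm above the pivot. Closed, it stands 45 mm above the bars, free in front and behind, so it can be pinched or hooked from above. It turns with the bin.
- right_floor (a point): Centre of the right bin's inner floor, 42.5 mm behind and 4 mm above the pivot when closed; its axes are then the rack's. Turns with the bin. Bin open on top, 124 mm wide, 85 deep, walls 4 to 5 mm; front wall 108 mm high, back 60, sides 95 in the front 40 mm and 60 behind. Fittings heaped in one spot can catch on the bars as it closes: spread them over its width.
- tin: Paint tin, 80 mm in diameter, 100 mm high, loose, not part of the job. Point: centre of its underside.
- spanner: Steel spanner lying flat, loose, not part of the job. Point: centre of its underside.
- tape: Roll of tape lying flat, 90 mm in diameter, 25 mm high, loose, not part of the job. Point: centre of its underside.

How it is judged:
By the outcome, as a careful person would: the job done as asked, in the order asked, and still so for the second after the job is handed in, with the robot touching nothing.
Of tee1, tee2, tee3 only 2 to 3 are there at a start; the rules pass over those that are not, and their reading is None.
Of nut1, nut2, nut3 only 2 to 3 are there at a start; the rules pass over those that are not, and their reading is None.
At some moment in a run one of tee1, tee2, tee3, nut1, nut2, nut3 may be knocked a few centimetres aside while the robot is not near it.
Once in a run the grip may slacken for a moment while it holds something.
It also fails if it takes over 210 s, if anything falls off the work surface, if the arm or the gripper's body presses on something with over 40 N, if the wrist force passes 120 N, or if a joint passes its speed limit or range.

ROBOT

A 6-joint arm with a two-finger parallel gripper is mounted at the origin on the work surface. World frame = base frame: x ahead of the robot, y to its left, z up, the work surface at z = 0. Lengths are in mm, angles in rad, forces in N, time in s.
With the tool pointing down it reaches from about 400 to 925 mm from the base axis. Payload 12.5 kg.
Tool frame: the origin (TCP) lies at the very end of the fingers, on their centre line; the grasp point (between the pads) lies grip_depth behind it (grip_depth is the distance from the TCP to the grasp point, in mm); z points along the fingers, y is the line along which they close (so a half turn about z gives the same grasp; the last joint's range is limited). The gripper opens to 95 mm and grips with 3 to 60 N. Pads are 20 mm wide; open, the fingers measure 119 mm over their backs; the gripper's body (75 mm by 180 mm) begins 59 mm behind the grasp point.
Start: joints at [1.069, 0.491, 1.559, -0, 1.092, -0.106], TCP at [240.953, 576.708, 183.161] pointing down, gripper open.
Joint ranges: [-3.1, 3.1], [-0.84, 2.19], [0.05, 2.79], [-1.13, 4.28], [0.06, 2.93], [-2.69, 2.69]. Speed limits (rad/s): [2.22, 2.22, 2.79, 3.14, 3.14, 3.14].

INTERFACE

Orientations are given as [roll, pitch, yaw] about the fixed x, y, z axes, in that order (R = Rz(yaw) Ry(pitch) Rx(roll)).
In Python, from cell import state, read_camera, job_done, grip_depth gives the robot as it stands.
- The arm moves only by the tool drive_tool, never from a script. Its argument "targets" is a list of rows, each an object with "jaw": the opening, from 0 (shut) to 1 (fully open); "travel": the shift along the tool's x, y, z in m, a list of three; "twist": the turn about the tool's z in rad. In form: [{"jaw": jaw, "travel": [tx, ty, tz], "twist": twist}, ...]. A call has 1 to 8 rows; each row is the pose to reach, as a shift and turn from the pose commanded when the call began, along the tool's axes at that moment; what a row does not reach only later rows make up. A row lasts 1/12 s, in which the tool goes at most 41.7 mm and 7.16 degrees, less where a joint would pass 70% of its speed; a pose out of reach is approached as far as the arm can. A call with a gripper value outside its range is refused whole. The fingers move at their own pace and stop on an object; the grip force is fixed at half the most. Time passes only in rows, so rows that repeat a pose let the fingers close. It gives the time, the measured TCP pose, the force, the opening and the grip force at its end, in the units of the state.
- state(): the state, without advancing time (a new reading comes with each control period).
- read_camera(name): name is "side" or "top"; returns a dict with "frame" (480x640x3 uint8, red, green, blue), "fx", "fy", "cx", "cy" (pixels), "R" (3x3) and "t" (3): a world point X has camera coordinates R X + t. Camera axes: x right, y down, z forward; pixel columns grow to the right and rows downward; lengths in mm; the calibration is good to about 2 mm. A picture is of the moment at which its call begins. There is no depth.
- job_done(): hands the job in; it is judged then, once.
The state is a dict: "t": time; "joints": joint angles; "qvel": joint speeds; "tau": joint torques, N m; "eef_pos": TCP position; "tcp_rot": TCP orientation; "ft_force": force on the tool from outside, world axes, zero at the start; "moment": the same for the moment, N m; "opening": opening from 0.0 (shut) to 1.0 (fully open); "grip_force": force on a finger pad.
Only numpy, scipy, OpenCV 4.12 (cv2) and the standard library are available. Lean on these libraries where they do the work, as an engineer would, in place of code of your own. Each camera call takes 0.05 s, during which the arm holds its last target. There are 200 camera calls.

## Working session

There is one attempt and no reset: what is moved stays moved. The work goes in short steps, Python scripts to look and compute and a tool call to move; the robot and the scene stay as the last step left them, time stands still between calls to the robot, and variables do not carry over. Pictures are saved under pics/ and viewed, at most 14 in all, crops included, and the job is handed in when it is done.

Besides the shell and the picture viewer there is one more tool, called after "Call:" as name(argument=value, ...), one argument or row to a line, values as JSON. drive_tool: Moves the arm, as the interface text tells. Its arguments: {"type":"object","properties":{"targets":{"type":"array"}},"required":["targets"]}

```bash
mkdir -p pics; ls; python3 - <<'E'
from cell import state, read_camera, grip_depth
import cv2,json
print(grip_depth, state())
for n in ("side","top"):
    c=read_camera(n); cv2.imwrite(f"pics/{n}0.png",c["frame"][:,:,::-1])
    print(n,c["fx"],c["fy"],c["cx"],c["cy"],c["R"],c["t"])
E
```

```text
pics
18.8 {'t': 0.0, 'joints': array([ 1.06942764e+00,  4.91579214e-01,  1.55948744e+00, -9.23161908e-06,
        1.09170301e+00, -1.05600394e-01]), 'qvel': array([ 0.00032675,  0.00108763, -0.00139917,  0.00029534,  0.00093616,
        0.00019828]), 'tau': array([-3.89990397e-03, -6.12638354e+01, -2.58187115e+01,  6.91193040e-02,
        4.80989506e-02, -1.10467017e-04]), 'eef_pos': array([240.78456291, 576.43057695, 182.53648131]), 'tcp_rot': array([-3.14042133e+00, -1.15920632e-04,  2.74582855e+00]), 'ft_force': array([ 0.83204008,  0.56347839, -0.85803731]), 'moment': array([ 0.04752161,  0.00711109, -0.002445  ]), 'grip_force': 0.0, 'opening': 0.9970862189341193}
side 611.7251221152843 611.7251221152843 316.2896033469235 240.2059447344618 [[-0.86694637 -0.49837455  0.00517708]
 [-0.36179697  0.62215096 -0.69428462]
 [ 0.34279285 -0.60378058 -0.71968192]] [ 534.37123546  274.11843576 1127.14857309]
top 558.7101422038317 558.7101422038317 320.5857099416708 240.99969688567523 [[ 0.00471571 -0.99983839  0.017348  ]
 [-0.99614397 -0.0062167  -0.08751307]
 [ 0.08760677 -0.01686842 -0.9960123 ]] [  14.67600158  590.28247598 1164.78379267]
```

View pics/top0.png

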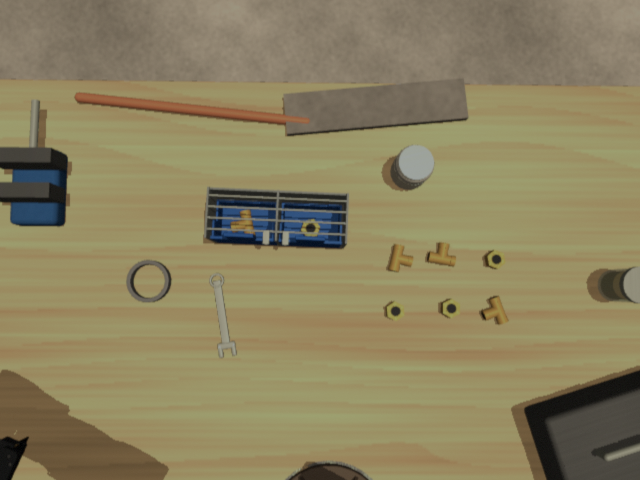

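View pics/side0.png

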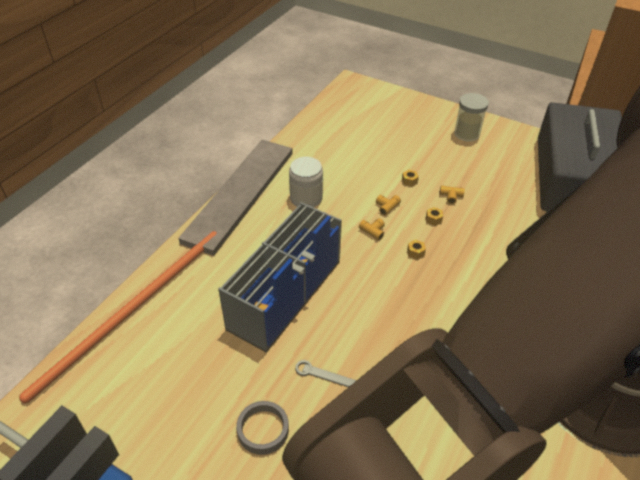

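```bash
cat > h.py <<'E'
import numpy as np, cv2
from cell import read_camera, state
def ray(c,u,v):
    R,t=np.array(c["R"]),np.array(c["t"])
    d=R.T@np.array([(u-c["cx"])/c["fx"],(v-c["cy"])/c["fy"],1.]); return -R.T@t,d
def plane(c,u,v,z):
    o,d=ray(c,u,v); return o+d*(z-o[2])/d[2]
def px(c,X):
    p=np.array(c["R"])@np.array(X,float)+np.array(c["t"]); return c["fx"]*p[0]/p[2]+c["cx"],c["fy"]*p[1]/p[2]+c["cy"]
def brass(c):
    h=cv2.cvtColor(c["frame"],cv2.COLOR_RGB2HSV)
    return cv2.inRange(h,(14,150,60),(28,255,255)),h
def fittings(c):
    """top view: contours on the bench -> list of kind, position, hull size, tee dir"""
    m,_=brass(c); out=[]
    for k in cv2.findContours(m,cv2.RETR_EXTERNAL,cv2.CHAIN_APPROX_NONE)[0]:
        if cv2.contourArea(k)<60: continue
        P=np.array([plane(c,u,v,11)[:2] for u,v in k[:,0]],np.float32)
        (x,y),(w,h),a=cv2.minAreaRect(P)
        out.append((P,(x,y),(w,h),a,cv2.boundingRect(k)))
    return out
E
python3 - <<'E'
from h import *
c=read_camera("top"); f=c["frame"]
for P,ctr,wh,a,bb in fittings(c): print(np.round(ctr),np.round(wh,1),round(a),bb)
h=cv2.cvtColor(f,cv2.COLOR_RGB2HSV)
for u,v in ((400,250),(441,262),(394,306),(450,302),(300,330)): print(h[v,u])
for n,u,v,z in (("rackFL",206,243,0),("rackFR",346,248,0),("tabL",266,238,175),("tabR",285,238,175),("tin",413,160,100),("tape",149,281,25),("spT",217,277,5),("spB",227,352,5)): print(n,np.round(plane(c,u,v,z)))
a=cv2.resize(f[180:260,195:360,::-1],None,fx=4.5,fy=4.5,interpolation=cv2.INTER_CUBIC)[:360]
b=cv2.resize(f[235:330,380:520,::-1],None,fx=2.4,fy=2.4,interpolation=cv2.INTER_CUBIC)
s=read_camera("side")["frame"][195:350,210:350,::-1]; s=cv2.resize(s,None,fx=1.5,fy=1.5,interpolation=cv2.INTER_CUBIC)
o=np.zeros((595,750,3),np.uint8); o[:360,:742]=a[:360,:742]; o[362:590,:336]=b[:228]; o[362:594,340:550]=s[:232]
cv2.imwrite("pics/crop1.png",o)
E
```

```text
[ 454. -343.] [25.2 32.9] 22 (482, 298, 15, 17)
[ 558. -139.] [ 8.4 54.6] 76 (389, 245, 9, 25)
[ 21 146 154]
[ 18 152 129]
[ 26 123 120]
[ 28 118 154]
[ 22  95 155]
rackFL [587. 266.   0.]
rackFR [578. -38.   0.]
tabL [582. 122. 175.]
tabR [582.  87. 175.]
tin [ 750. -168.  100.]
tape [503. 379.  25.]
spT [513. 240.   5.]
spB [354. 215.   5.]
```

View pics/crop1.png

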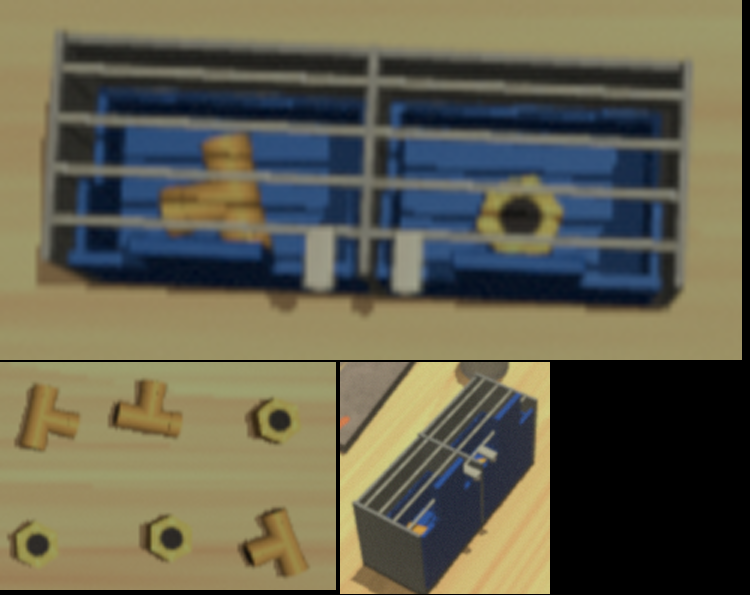

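```bash
cat >> h.py <<'E'
def fit2(c,roi=(365,230,545,345)):
    """list of (kind,x,y,finger-axis angle deg,size)"""
    h=cv2.cvtColor(c["frame"],cv2.COLOR_RGB2LAB).astype(int); hs=cv2.cvtColor(c["frame"],cv2.COLOR_RGB2HSV)
    x0,y0,x1,y1=roi
    S=hs[y0:y1,x0:x1,1].astype(int); V=hs[y0:y1,x0:x1,2].astype(int)
    m=(((S>118)&(V>50))|(V<62)).astype(np.uint8)*255
    m=cv2.morphologyEx(m,cv2.MORPH_OPEN,np.ones((2,2),np.uint8)); out=[]
    for k in cv2.findContours(m,cv2.RETR_EXTERNAL,cv2.CHAIN_APPROX_NONE)[0]:
        if cv2.contourArea(k)<80: continue
        q=np.zeros_like(m); cv2.drawContours(q,[k],-1,255,-1)
        ys,xs=np.nonzero(q); P=np.array([plane(c,u+x0,v+y0,11)[:2] for u,v in zip(xs,ys)],np.float32)
        cen=P.mean(0); (x,y),(w,l),a=cv2.minAreaRect(P)
        R=cv2.boxPoints(((x,y),(w,l),a)); e=R[1]-R[0]; g=R[2]-R[1]
        lng,sht=(e,g) if np.hypot(*e)>np.hypot(*g) else (g,e)
        tee=len(P)*3.9>1560
        if tee:
            b=sht/np.hypot(*sht); b=-b*np.sign((cen-[x,y])@b)
            p=np.array([x,y])-11.5*b; ang=np.degrees(np.arctan2(lng[1],lng[0]))
        else:
            p=cen; b=np.zeros(2); ang=np.degrees(np.arctan2(sht[1],sht[0]))
        out.append(("tee" if tee else "nut",np.round(p,1),round(ang%180,1),np.round(b,2),np.round(sorted((w,l)),1),len(P)))
    return out,m
def plan(ws,start=None):
    """ws: list of (x,y,z,yaw|None); prints travel (m, tool axes) and twist of each successive call"""
    s=state(); p=np.array(s["eef_pos"]); yw=s["tcp_rot"][2]
    if start: p,yw=np.array(start[:3],float),start[3]
    print("at",np.round(p,1),"yaw",round(yw,3),"F",np.round(s["ft_force"],1),"open",round(s["opening"],3),"grip",round(s["grip_force"],1),"t",round(s["t"],1))
    for x,y,z,w in ws:
        w=yw if w is None else w
        d=np.array([x,y,z])-p; tx=np.array([np.cos(yw),np.sin(yw)]); ty=np.array([np.sin(yw),-np.cos(yw)])
        print("travel",[round(float(v)/1000,4) for v in (d[:2]@tx,d[:2]@ty,-d[2])],"twist",round(float(yw-w),3),"rows>=",round(max(np.linalg.norm(d)/41.7,abs(yw-w)/.125),1))
        p=np.array([x,y,z],float); yw=w
E
python3 - <<'E'
from h import *
c=read_camera("top")
o,m=fit2(c)
for r in o: print(*r)
cv2.imwrite("pics/m.png",cv2.resize(m,None,fx=3,fy=3))
g=lambda a,b,z: np.round(plane(c,195+a/4.5,180+b/4.5,z),1)
print("tabs",g(130,249,175),g(262,253,175),g(455,265,175),g(580,268,175))
print("bars rear",g(62,37,130),g(690,64,130),"x84",g(62,68,130),g(685,94,130),"x18",g(50,218,130),g(685,245,130))
E
```

```text
nut [ 439.6 -137.8] 129.9 [0. 0.] [31.1 38. ] 195
nut [ 447.  -260.9] 179.2 [0. 0.] [38.4 40.9] 230
tee [ 443.  -364.3] 20.3 [-0.35  0.94] [50.6 59.7] 445
nut [ 552.2 -358.5] 0.3 [0. 0.] [36.8 43.6] 276
tee [ 554.2 -146.7] 164.1 [-0.27 -0.96] [48.4 59.3] 414
tee [ 552.7 -244.6] 83.2 [ 0.99 -0.12] [46.6 61.6] 415
tabs [586.5 200.2 175. ] [585.2 145.8 175. ] [580.7  66.  175. ] [579.8  14.3 175. ]
bars rear [683.1 238.5 130. ] [673.4 -34.3 130. ] x84 [669.5 238.2 130. ] [660.2 -32.1 130. ] x18 [604.1 242.  130. ] [594.2 -32.1 130. ]
```

View pics/m.png

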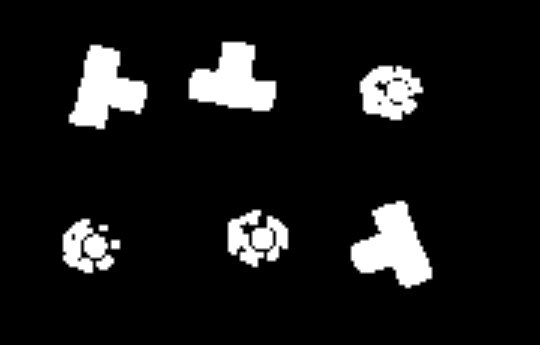

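```bash
python3 -c "
from h import *
plan([(430,370,240,3.105),(608,173,240,None),(608,173,152,None)])"
```

```text
at [240.9 576.6 182.9] yaw 2.746 F [-0.4  0.5  0.2] open 0.999 grip 0.0 t 0.2
travel [-0.2542, -0.1177, -0.0571] twist -0.359 rows>= 6.9
travel [-0.1851, -0.1904, -0.0] twist 0.0 rows>= 6.4
travel [0.0, 0.0, 0.088] twist 0.0 rows>= 2.1
```

Call:
drive_tool(
  targets=[
    {"jaw": 0, "travel": [-0.254, -0.118, -0.057], "twist": -0.359},
    {"jaw": 0, "travel": [-0.254, -0.118, -0.057], "twist": -0.359},
    {"jaw": 0, "travel": [-0.254, -0.118, -0.057], "twist": -0.359},
    {"jaw": 0, "travel": [-0.254, -0.118, -0.057], "twist": -0.359},
    {"jaw": 0, "travel": [-0.254, -0.118, -0.057], "twist": -0.359},
    {"jaw": 0, "travel": [-0.254, -0.118, -0.057], "twist": -0.359},
    {"jaw": 0, "travel": [-0.254, -0.118, -0.057], "twist": -0.359},
    {"jaw": 0, "travel": [-0.254, -0.118, -0.057], "twist": -0.359},
  ],
)

```text
t: 0.92
eef_pos: [434.0, 366.0, 241.6]
tcp_rot: [3.141, 0.003, 3.1]
ft_force: [-0.6, 0.3, 0.1]
opening: 0.497
grip_force: 0.0
```

Call:
drive_tool(
  targets=[
    {"jaw": 0, "travel": [-0.185, -0.19, 0], "twist": 0},
    {"jaw": 0, "travel": [-0.185, -0.19, 0], "twist": 0},
    {"jaw": 0, "travel": [-0.185, -0.19, 0], "twist": 0},
    {"jaw": 0, "travel": [-0.185, -0.19, 0], "twist": 0},
    {"jaw": 0, "travel": [-0.185, -0.19, 0], "twist": 0},
    {"jaw": 0, "travel": [-0.185, -0.19, 0], "twist": 0},
    {"jaw": 0, "travel": [-0.185, -0.19, 0], "twist": 0},
    {"jaw": 0, "travel": [-0.185, -0.19, 0], "twist": 0},
  ],
)

```text
t: 1.58
eef_pos: [609.5, 170.6, 239.3]
tcp_rot: [-3.141, -0.0, 3.101]
ft_force: [-0.5, 0.4, 0.3]
opening: 0.012
grip_force: 0.0
```

Call:
drive_tool(
  targets=[
    {"jaw": 0, "travel": [0, 0, 0.04], "twist": 0},
    {"jaw": 0, "travel": [0, 0, 0.075], "twist": 0},
    {"jaw": 0, "travel": [0, 0, 0.088], "twist": 0},
    {"jaw": 0, "travel": [0, 0, 0.088], "twist": 0},
    {"jaw": 0, "travel": [0, 0, 0.088], "twist": 0},
  ],
)

```text
t: 2.0
eef_pos: [607.1, 174.3, 152.3]
tcp_rot: [3.142, -0.001, 3.106]
ft_force: [-0.4, 0.0, 0.2]
opening: 0.002
grip_force: 0.0
```

Call:
drive_tool(
  targets=[
    {"jaw": 0, "travel": [0.015, 0, 0], "twist": 0},
    {"jaw": 0, "travel": [0.03, 0, 0], "twist": 0},
    {"jaw": 0, "travel": [0.045, 0, 0.0], "twist": 0},
    {"jaw": 0, "travel": [0.06, 0, 0.003], "twist": 0},
    {"jaw": 0, "travel": [0.076, 0, 0.008], "twist": 0},
    {"jaw": 0, "travel": [0.09, 0, 0.016], "twist": 0},
    {"jaw": 0, "travel": [0.1, 0, 0.023], "twist": 0},
    {"jaw": 0, "travel": [0.107, 0, 0.029], "twist": 0},
  ],
)

```text
t: 2.67
eef_pos: [500.4, 178.0, 124.7]
tcp_rot: [3.141, 0.003, 3.106]
ft_force: [0.3, 1.0, 0.1]
opening: 0.007
grip_force: 0.0
```

```bash
cat > pic.py <<'E'
import sys; from h import *
n=sys.argv[1]; a=[np.array(read_camera(k)["frame"])[:,:,::-1] for k in ("top","side")]
t=cv2.resize(a[0][150:350,190:520],None,fx=1.6,fy=1.6); s=cv2.resize(a[1][150:380,200:500],None,fx=1.15,fy=1.15)
o=np.zeros((595,530,3),np.uint8); o[:320,:528]=t; o[325:589,:345]=s; cv2.imwrite(f"pics/{n}.png",o)
E
python3 pic.py p1
```

```text
(no output)
```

View pics/p1.png

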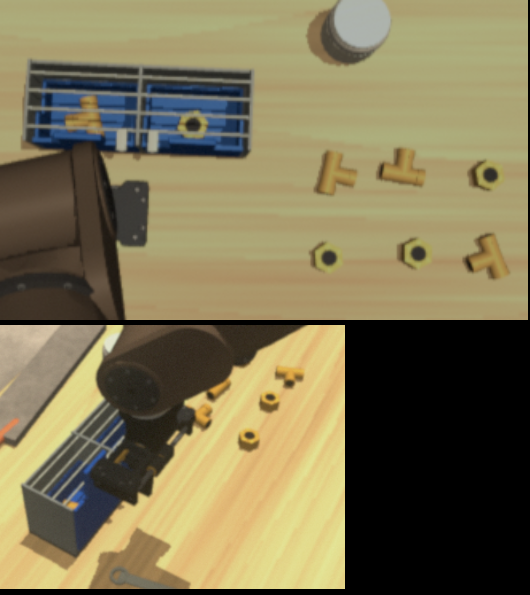

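```bash
python3 - <<'E'
from h import *
c=read_camera("side"); t=read_camera("top"); im=cv2.imread("pics/side0.png"); it=cv2.imread("pics/top0.png")
ey=np.array([.037,1,0]);ex=np.array([1,-.037,0])
P0=np.array([583,173,0.])
for cy in (0,-133):
  for z,col in ((175,(0,0,255)),(118,(0,255,0)),(10,(255,0,255))):
    for dy in (-28,28):
      X=P0+ey*(cy+dy)+[0,0,z]
      for k,i in ((c,im),(t,it)):
        u,v=px(k,X); cv2.circle(i,(round(u*8),round(v*8)),8,col,-1,shift=3)
a=cv2.resize(im[195:350,210:350],None,fx=3.8,fy=3.8,interpolation=cv2.INTER_CUBIC)
b=cv2.resize(it[180:260,200:355],None,fx=1.6,fy=1.6,interpolation=cv2.INTER_CUBIC)
o=np.zeros((590,790,3),np.uint8);o[:589,:532]=a[:589];o[:128,540:788]=b;cv2.imwrite("pics/p2.png",o)
E
```

```text
(no output)
```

View pics/p2.png

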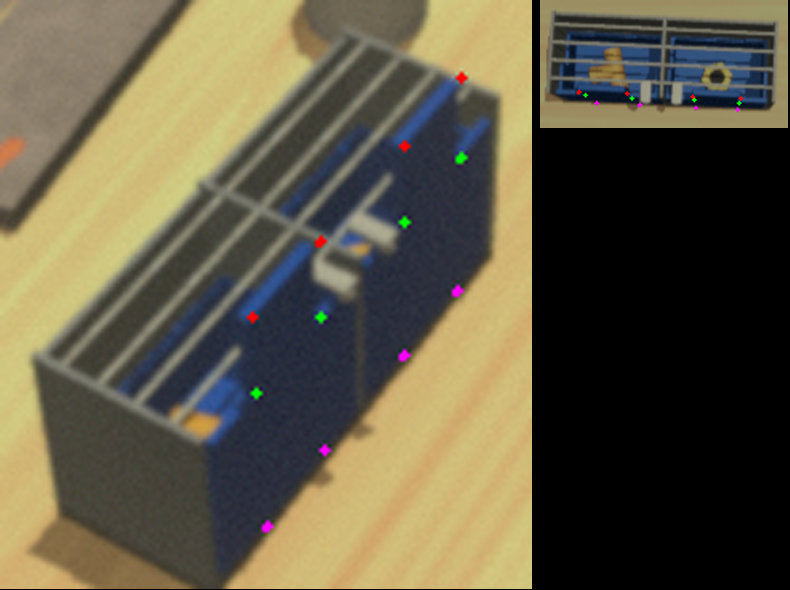

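Call:
drive_tool(
  targets=[
    {"jaw": 0, "travel": [0, 0, -0.04], "twist": 0},
    {"jaw": 0, "travel": [0, 0, -0.08], "twist": 0},
    {"jaw": 0, "travel": [-0.04, 0.004, -0.08], "twist": 0},
    {"jaw": 0, "travel": [-0.08, 0.004, -0.08], "twist": 0},
    {"jaw": 0, "travel": [-0.112, 0.004, -0.08], "twist": 0},
    {"jaw": 0, "travel": [-0.112, 0.004, -0.08], "twist": 0},
    {"jaw": 0, "travel": [-0.112, 0.004, -0.05], "twist": 0},
    {"jaw": 0, "travel": [-0.112, 0.004, -0.015], "twist": 0},
  ],
)

```text
t: 3.53
eef_pos: [615.1, 177.2, 139.8]
tcp_rot: [3.14, 0.006, 3.104]
ft_force: [1.0, -0.0, -0.7]
opening: 0.005
grip_force: 0.0
```

Call:
drive_tool(
  targets=[
    {"jaw": 0, "travel": [0, 0, 0], "twist": 0},
    {"jaw": 0, "travel": [0.005, 0, 0], "twist": 0},
    {"jaw": 0, "travel": [0.01, 0, 0], "twist": 0},
  ],
)

```text
t: 3.78
eef_pos: [603.4, 177.6, 139.9]
tcp_rot: [3.141, 0.002, 3.105]
ft_force: [0.3, 0.2, -0.1]
opening: 0.007
grip_force: 0.4
```

Call:
drive_tool(
  targets=[
    {"jaw": 0, "travel": [0.004, 0, 0], "twist": 0},
    {"jaw": 0, "travel": [0.008, 0, 0], "twist": 0},
  ],
)

```text
t: 3.95
eef_pos: [596.2, 177.9, 140.5]
tcp_rot: [3.141, 0.006, 3.105]
ft_force: [5.2, 0.4, -3.1]
opening: 0.005
grip_force: 2.4
```

Call:
drive_tool(
  targets=[
    {"jaw": 0, "travel": [0.004, 0, 0], "twist": 0},
    {"jaw": 0, "travel": [0.008, 0, 0], "twist": 0},
  ],
)

```text
t: 4.12
eef_pos: [587.2, 178.2, 140.1]
tcp_rot: [3.141, 0.003, 3.105]
ft_force: [1.6, -0.2, 1.2]
opening: 0.005
grip_force: 0.5
```

Call:
drive_tool(
  targets=[
    {"jaw": 0, "travel": [0.004, 0, 0], "twist": 0},
    {"jaw": 0, "travel": [0.008, 0, 0], "twist": 0},
  ],
)

```text
t: 4.28
eef_pos: [578.5, 178.5, 139.1]
tcp_rot: [3.141, 0.001, 3.105]
ft_force: [1.4, -0.2, 0.3]
opening: 0.003
grip_force: 0.5
```

```bash
python3 pic.py p3
```

```text
(no output)
```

View pics/p3.png

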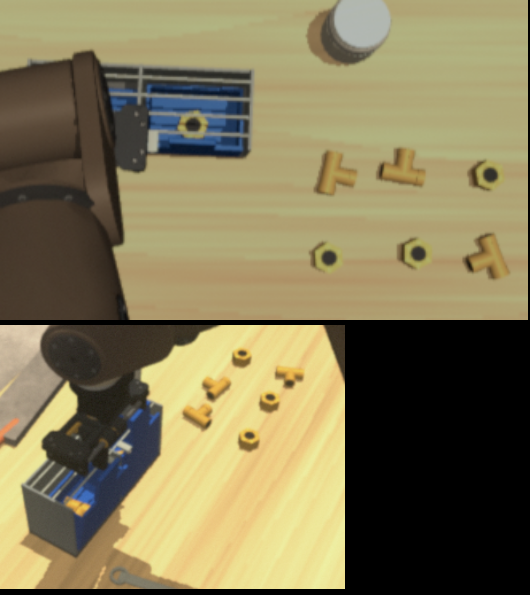

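Call:
drive_tool(
  targets=[
    {"jaw": 0, "travel": [0.006, 0, 0.001], "twist": 0},
    {"jaw": 0, "travel": [0.012, 0, 0.002], "twist": 0},
    {"jaw": 0, "travel": [0.018, 0, 0.004], "twist": 0},
    {"jaw": 0, "travel": [0.018, 0, 0.004], "twist": 0},
  ],
)

```text
t: 4.72
eef_pos: [559.3, 179.0, 133.7]
tcp_rot: [-3.141, -0.002, 3.105]
ft_force: [0.8, -0.1, 0.5]
opening: -0.001
grip_force: 0.2
```

Call:
drive_tool(
  targets=[
    {"jaw": 0, "travel": [0.008, 0, 0.003], "twist": 0},
    {"jaw": 0, "travel": [0.016, 0, 0.006], "twist": 0},
    {"jaw": 0, "travel": [0.025, 0, 0.009], "twist": 0},
    {"jaw": 0, "travel": [0.025, 0, 0.009], "twist": 0},
  ],
)

```text
t: 5.05
eef_pos: [533.6, 179.8, 124.4]
tcp_rot: [-3.141, -0.002, 3.105]
ft_force: [-0.3, -0.7, 0.2]
opening: 0.006
grip_force: 0.1
```

Call:
drive_tool(
  targets=[
    {"jaw": 0, "travel": [0.008, 0, 0.005], "twist": 0},
    {"jaw": 0, "travel": [0.016, 0, 0.01], "twist": 0},
    {"jaw": 0, "travel": [0.022, 0, 0.014], "twist": 0},
    {"jaw": 0, "travel": [0.027, 0, 0.018], "twist": 0},
  ],
)

```text
t: 5.38
eef_pos: [507.9, 180.9, 106.6]
tcp_rot: [-3.142, -0.001, 3.105]
ft_force: [1.0, 0.5, 0.1]
opening: 0.003
grip_force: 0.1
```

Call:
drive_tool(
  targets=[
    {"jaw": 0, "travel": [0.003, 0, 0.002], "twist": 0},
    {"jaw": 0, "travel": [0.006, 0, 0.003], "twist": 0},
    {"jaw": 0, "travel": [0.006, 0, 0.003], "twist": 0},
  ],
)

```text
t: 5.63
eef_pos: [502.4, 181.1, 103.9]
tcp_rot: [-3.142, -0.0, 3.105]
ft_force: [0.1, -0.1, 0.7]
opening: 0.003
grip_force: 0.0
```

```bash
python3 pic.py p4
```

```text
(no output)
```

View pics/p4.png

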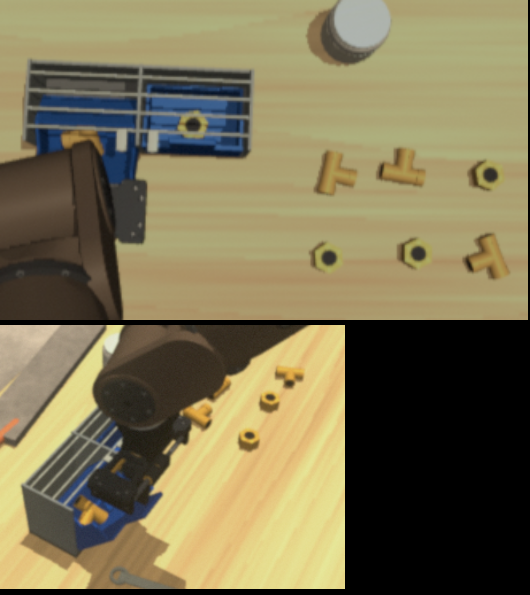

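```bash
sed -i 's/(S>118)/(S>112)/' h.py; python3 - <<'E'
from h import *
o,m=fit2(read_camera("top"))
for r in o: print(*r)
plan([(502,181,230,None),(530,10,200,2.15),(554,-147,150,1.293),(554,-147,3,None),(554,-147,200,None),(555,0,230,.6),(556,203,200,-.037),(556,203,105,None)])
E
```

```text
nut [ 440.8 -135.4] 89.7 [0. 0.] [27.9 36.1] 170
nut [ 446.7 -259.5] 179.2 [0. 0.] [38.4 43.1] 279
tee [ 443.  -363.7] 20.3 [-0.35  0.94] [51.9 60.6] 460
nut [ 552.1 -358.4] 0.3 [0. 0.] [36.8 45.7] 296
tee [ 554.3 -146.6] 164.9 [-0.26 -0.97] [48.9 59.1] 423
tee [ 553.1 -243.9] 83.2 [ 0.99 -0.12] [47.1 63. ] 425
at [503.2 181.1 104.3] yaw 3.105 F [-0.3  0.7 -0.5] open 0.003 grip 0.0 t 5.8
travel [0.0012, -0.0002, -0.1257] twist 0.0 rows>= 3.0
travel [-0.0343, -0.1699, 0.03] twist 0.955 rows>= 7.6
travel [-0.1445, -0.0658, 0.05] twist 0.857 rows>= 6.9
travel [0.0, 0.0, 0.147] twist 0.0 rows>= 3.5
travel [0.0, 0.0, -0.197] twist 0.0 rows>= 4.7
travel [0.1416, -0.0394, -0.03] twist 0.693 rows>= 5.5
travel [0.1154, -0.167, 0.03] twist 0.637 rows>= 5.1
travel [0.0, 0.0, 0.095] twist 0.0 rows>= 2.3
```

Call:
drive_tool(
  targets=[
    {"jaw": 0, "travel": [0, 0, -0.04], "twist": 0},
    {"jaw": 0, "travel": [0, 0, -0.08], "twist": 0},
    {"jaw": 0, "travel": [0, 0, -0.126], "twist": 0},
    {"jaw": 0, "travel": [0, 0, -0.126], "twist": 0},
  ],
)

```text
t: 6.12
eef_pos: [505.4, 181.7, 237.1]
tcp_rot: [3.139, 0.01, 3.105]
ft_force: [-0.8, 0.4, 0.5]
opening: 0.003
grip_force: 0.0
```

Call:
drive_tool(
  targets=[
    {"jaw": 0.8, "travel": [-0.034, -0.17, 0.03], "twist": 0.955},
    {"jaw": 0.8, "travel": [-0.034, -0.17, 0.03], "twist": 0.955},
    {"jaw": 0.8, "travel": [-0.034, -0.17, 0.03], "twist": 0.955},
    {"jaw": 0.8, "travel": [-0.034, -0.17, 0.03], "twist": 0.955},
    {"jaw": 0.8, "travel": [-0.034, -0.17, 0.03], "twist": 0.955},
    {"jaw": 0.8, "travel": [-0.034, -0.17, 0.03], "twist": 0.955},
    {"jaw": 0.8, "travel": [-0.034, -0.17, 0.03], "twist": 0.955},
    {"jaw": 0.8, "travel": [-0.034, -0.17, 0.03], "twist": 0.955},
  ],
)

```text
t: 6.78
eef_pos: [530.9, 9.3, 200.0]
tcp_rot: [3.141, 0.0, 2.142]
ft_force: [0.2, 0.6, 0.6]
opening: 0.508
grip_force: 0.0
```

Call:
drive_tool(
  targets=[
    {"jaw": 0.8, "travel": [-0.1445, -0.066, 0.05], "twist": 0.857},
    {"jaw": 0.8, "travel": [-0.1445, -0.066, 0.05], "twist": 0.857},
    {"jaw": 0.8, "travel": [-0.1445, -0.066, 0.05], "twist": 0.857},
    {"jaw": 0.8, "travel": [-0.1445, -0.066, 0.05], "twist": 0.857},
    {"jaw": 0.8, "travel": [-0.1445, -0.066, 0.05], "twist": 0.857},
    {"jaw": 0.8, "travel": [-0.1445, -0.066, 0.05], "twist": 0.857},
    {"jaw": 0.8, "travel": [-0.1445, -0.066, 0.05], "twist": 0.857},
    {"jaw": 0.8, "travel": [-0.1445, -0.066, 0.05], "twist": 0.857},
  ],
)

```text
t: 7.45
eef_pos: [554.6, -147.6, 149.9]
tcp_rot: [3.142, -0.0, 1.287]
ft_force: [-0.1, 0.2, 0.8]
opening: 0.803
grip_force: 0.0
```

```bash
python3 pic.py p5; python3 -c "
from h import *
plan([(554,-147,4,1.297)])"
```

```text
at [ 554.6 -147.2  150.1] yaw 1.297 F [-0.2 -0.4 -0.9] open 0.802 grip 0.0 t 7.5
travel [-0.0, -0.0006, 0.1461] twist -0.0 rows>= 3.5
```

View pics/p5.png

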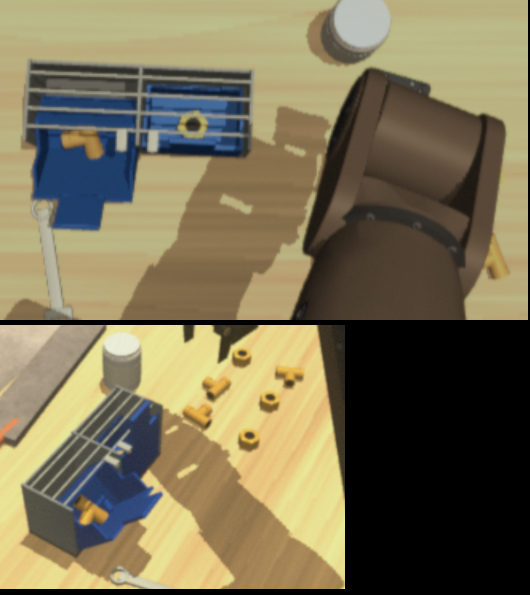

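Call:
drive_tool(
  targets=[
    {"jaw": 0.8, "travel": [0, 0, 0.04], "twist": 0},
    {"jaw": 0.8, "travel": [0, 0, 0.08], "twist": 0},
    {"jaw": 0.8, "travel": [0, 0, 0.12], "twist": 0},
    {"jaw": 0.8, "travel": [0, 0, 0.14], "twist": 0},
    {"jaw": 0.8, "travel": [0, 0, 0.146], "twist": 0},
    {"jaw": 0.3, "travel": [0, 0, 0.146], "twist": 0},
    {"jaw": 0.3, "travel": [0, 0, 0.146], "twist": 0},
    {"jaw": 0.3, "travel": [0, 0, 0.146], "twist": 0},
  ],
)

```text
t: 8.22
eef_pos: [555.5, -147.4, 5.9]
tcp_rot: [3.139, 0.0, 1.294]
ft_force: [0.8, 0.6, -0.7]
opening: 0.644
grip_force: 0.0
```

Call:
drive_tool(
  targets=[
    {"jaw": 0.3, "travel": [0, 0, 0], "twist": 0},
    {"jaw": 0.3, "travel": [0, 0, 0], "twist": 0},
    {"jaw": 0.3, "travel": [0, 0, -0.01], "twist": 0},
    {"jaw": 0.3, "travel": [0, 0, -0.04], "twist": 0},
    {"jaw": 0.3, "travel": [0, 0, -0.08], "twist": 0},
    {"jaw": 0.3, "travel": [0, 0, -0.12], "twist": 0},
    {"jaw": 0.3, "travel": [0, 0, -0.16], "twist": 0},
    {"jaw": 0.3, "travel": [0, 0, -0.19], "twist": 0},
  ],
)

```text
t: 8.88
eef_pos: [554.7, -147.2, 198.8]
tcp_rot: [3.138, 0.0, 1.293]
ft_force: [0.4, -0.8, 1.5]
opening: 0.302
grip_force: 0.0
```

```bash
python3 -c "
from h import *
plan([(555,0,220,.6),(556,146,180,-.037),(556,146,105,None)])
c=read_camera('top')
for q in ((210.6,243),(276,243),(210.6,275),(275,275)): print(np.round(plane(c,*q,95)))"
```

```text
at [ 554.7 -147.2  198.8] yaw 1.293 F [ 0.4 -0.8  1.5] open 0.302 grip 0.0 t 8.9
travel [0.1416, -0.0401, -0.0212] twist 0.693 rows>= 5.5
travel [0.0833, -0.1199, 0.04] twist 0.637 rows>= 5.1
travel [0.0, 0.0, 0.075] twist 0.0 rows>= 1.8
[579. 239.  95.]
[580. 108.  95.]
[515. 238.  95.]
[516. 110.  95.]
```

```bash
cat > pic2.py <<'E'
import sys; from h import *
n=sys.argv[1]; a=np.array(read_camera("side")["frame"])[:,:,::-1]
cv2.imwrite(f"pics/{n}.png",cv2.resize(a[140:290,330:510],None,fx=3,fy=3))
E
python3 pic2.py p6
```

```text
(no output)
```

View pics/p6.png

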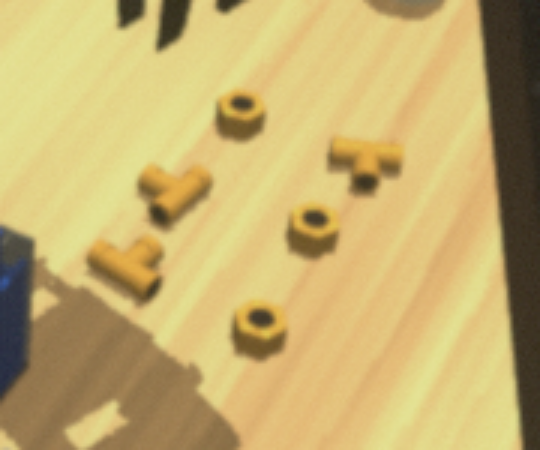

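```bash
python3 - <<'E'
from h import *
c=read_camera("side"); f=c["frame"]
for X in ((554.3,-146.6,11),(553.1,-243.9,11),(443,-363.7,11),(440,-137,22),(447,-260,22)):
    print(X,np.round(px(c,X),1))
h=cv2.cvtColor(f,cv2.COLOR_RGB2HSV)[140:290,330:490]
m=cv2.inRange(h,(8,165,60),(26,255,255))
n,l,s,ce=cv2.connectedComponentsWithStats(m)
for i in range(1,n):
    if s[i,4]>60: print(s[i],np.round(ce[i]+[330,140],1),np.round(plane(c,*(ce[i]+[330,140]),11),1))
E
```

```text
(554.3, -146.6, 11) [371.8 229.1]
(553.1, -243.9, 11) [390.4 204.3]
(443, -363.7, 11) [452.4 190.9]
(440, -137, 22) [417.  246.8]
(447, -260, 22) [435.3 212.4]
[111  46  22  13 160] [451.4 191.5] [ 444.2 -360.4   11. ]
[ 47  56  22  16 171] [387.7 202.3] [ 561.7 -247.3   11. ]
[ 31  79  22  20 218] [372.8 227.3] [ 555.1 -153.2   11. ]
```

Call:
drive_tool(
  targets=[
    {"jaw": 0.8, "travel": [0, 0, 0.04], "twist": 0},
    {"jaw": 0.8, "travel": [0, 0, 0.04], "twist": 0},
    {"jaw": 0.8, "travel": [0, 0, 0.04], "twist": 0},
    {"jaw": 0.8, "travel": [0, 0, 0.05], "twist": 0},
    {"jaw": 0.8, "travel": [0, 0, 0.09], "twist": 0},
    {"jaw": 0.8, "travel": [0, 0, 0.13], "twist": 0},
    {"jaw": 0.8, "travel": [0, 0, 0.17], "twist": 0},
    {"jaw": 0.8, "travel": [0, 0, 0.19], "twist": 0},
  ],
)

```text
t: 9.7
eef_pos: [553.2, -146.6, 0.7]
tcp_rot: [-3.138, -0.0, 1.293]
ft_force: [-0.0, 0.4, -0.3]
opening: 0.782
grip_force: 0.0
```

Call:
drive_tool(
  targets=[
    {"jaw": 0.8, "travel": [0, 0, 0.006], "twist": 0},
    {"jaw": 0.8, "travel": [0, 0, 0.006], "twist": 0},
    {"jaw": 0.3, "travel": [0, 0, 0.006], "twist": 0},
    {"jaw": 0.3, "travel": [0, 0, 0.006], "twist": 0},
    {"jaw": 0.3, "travel": [0, 0, 0.006], "twist": 0},
    {"jaw": 0.3, "travel": [0, 0, 0.006], "twist": 0},
    {"jaw": 0.3, "travel": [0, 0, 0.006], "twist": 0},
    {"jaw": 0.3, "travel": [0, 0, 0.006], "twist": 0},
  ],
)

```text
t: 10.37
eef_pos: [554.7, -147.2, -1.3]
tcp_rot: [3.141, 0.0, 1.293]
ft_force: [-0.3, 0.1, -1.0]
opening: 0.436
grip_force: 0.0
```

Call:
drive_tool(
  targets=[
    {"jaw": 0.3, "travel": [0, 0, 0], "twist": 0},
    {"jaw": 0.3, "travel": [0, 0, 0], "twist": 0},
    {"jaw": 0.3, "travel": [0, 0, 0], "twist": 0},
  ],
)

```text
t: 10.62
eef_pos: [554.5, -147.1, -1.9]
tcp_rot: [3.142, -0.0, 1.293]
ft_force: [0.0, -0.3, 0.5]
opening: 0.305
grip_force: 0.0
```

```bash
python3 - <<'E'
from h import *
c=read_camera("side"); s=state(); p=np.array(s["eef_pos"]); w=s["tcp_rot"][2]
a=np.array(c["frame"])[:,:,::-1].copy(); K=4
x0,y0=320,150; a=cv2.resize(a[y0:y0+140,x0:x0+190],None,fx=K,fy=K,interpolation=cv2.INTER_CUBIC)
ty=np.array([np.sin(w),-np.cos(w),0])
for q,col in ((p,(0,0,255)),(p+ty*14.5,(255,0,0)),(p-ty*14.5,(255,0,0)),([554.3,-146.6,11],(0,255,0))):
    u,v=px(c,q); cv2.circle(a,(round((u-x0)*K),round((v-y0)*K)),3,col,-1)
cv2.imwrite("pics/p7.png",a); print(s["joints"],s["t"])
E
```

```text
[-3.74474601e-01  6.64601863e-01  1.84520474e+00  1.55070964e-04
  6.31798822e-01 -9.66189784e-02] 10.6667
```

View pics/p7.png

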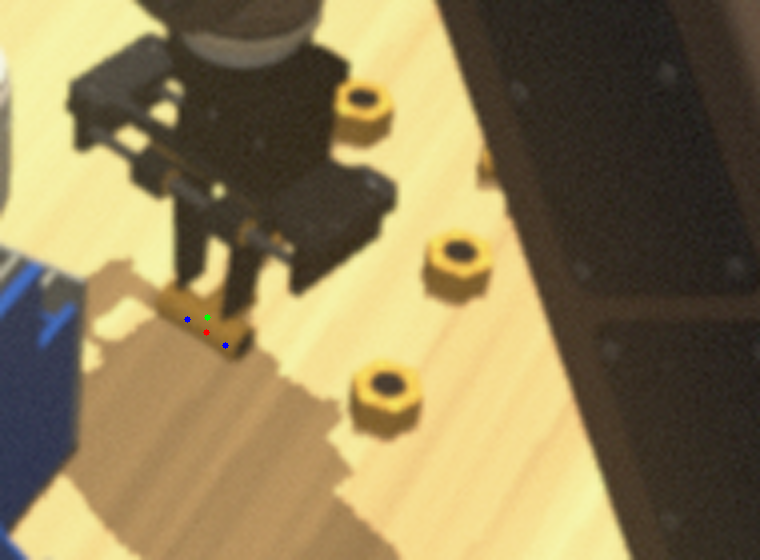

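```bash
python3 - <<'E'
from h import *
c=read_camera("side"); p=np.array((554.7,-147.2,198.8)); w=1.293; ty=np.array([np.sin(w),-np.cos(w),0])
for k in (-20,0,20): 
    u,v=px(c,p+k*ty); print(k,round(u,1),round(v,1),"crop",round((u-330)*3),round((v-140)*3))
c=read_camera("top"); print(px(c,[554.7,-147.2,277]),-np.array(c["R"]).T@c["t"])
E
```

```text
-20 385.5 169.0 crop 167 87
0 378.2 164.6 crop 145 74
20 371.0 160.2 crop 123 61
(np.float64(421.20071235057793), np.float64(249.55622375448985)) [ 485.89417371   37.99129865 1211.54182071]
```

Call:
drive_tool(
  targets=[
    {"jaw": 0.82, "travel": [0, 0, -0.004], "twist": 0},
    {"jaw": 0.82, "travel": [0, 0, -0.004], "twist": 0},
    {"jaw": 0.82, "travel": [0, 0, -0.004], "twist": 0},
    {"jaw": 0.82, "travel": [0, 0, -0.004], "twist": 0},
    {"jaw": 0.82, "travel": [0, 0, -0.004], "twist": 0},
    {"jaw": 0.82, "travel": [0, 0, -0.004], "twist": 0},
    {"jaw": 0.82, "travel": [0, 0, -0.004], "twist": 0},
    {"jaw": 0.82, "travel": [0, 0, -0.004], "twist": 0},
  ],
)

```text
t: 11.43
eef_pos: [554.4, -147.1, 2.1]
tcp_rot: [-3.142, -0.0, 1.293]
ft_force: [-0.5, -0.2, 0.6]
opening: 0.792
grip_force: 0.0
```

Call:
drive_tool(
  targets=[
    {"jaw": 0.82, "travel": [0, 0, 0], "twist": 0},
    {"jaw": 0.82, "travel": [0, 0, 0.004], "twist": 0},
    {"jaw": 0.82, "travel": [0, 0, 0.008], "twist": 0},
    {"jaw": 0.82, "travel": [0, 0, 0.012], "twist": 0},
    {"jaw": 0.82, "travel": [0, 0, 0.016], "twist": 0},
    {"jaw": 0.82, "travel": [0, 0, 0.018], "twist": 0},
    {"jaw": 0.82, "travel": [0, 0, 0.018], "twist": 0},
  ],
)

```text
t: 12.02
eef_pos: [554.2, -147.0, -16.6]
tcp_rot: [-3.141, -0.0, 1.293]
ft_force: [-0.0, -0.2, -0.4]
opening: 0.821
grip_force: 0.0
```

Call:
drive_tool(
  targets=[
    {"jaw": 0.82, "travel": [0, 0, 0.002], "twist": 0},
    {"jaw": 0.82, "travel": [0, 0, 0.003], "twist": 0},
  ],
)

```text
t: 12.18
eef_pos: [554.5, -147.1, -19.0]
tcp_rot: [3.141, -0.0, 1.293]
ft_force: [0.2, 0.3, 0.5]
opening: 0.825
grip_force: 0.0
```

Call:
drive_tool(
  targets=[
    {"jaw": 0.82, "travel": [0, 0, 0.002], "twist": 0},
    {"jaw": 0.82, "travel": [0, 0, 0.003], "twist": 0},
  ],
)

```text
t: 12.35
eef_pos: [554.5, -147.1, -22.0]
tcp_rot: [3.142, -0.0, 1.293]
ft_force: [-0.5, 1.2, -0.5]
opening: 0.821
grip_force: 0.0
```

Call:
drive_tool(
  targets=[
    {"jaw": 0.3, "travel": [0, 0, 0], "twist": 0},
    {"jaw": 0.3, "travel": [0, 0, 0], "twist": 0},
    {"jaw": 0.3, "travel": [0, 0, 0], "twist": 0},
    {"jaw": 0.3, "travel": [0, 0, 0], "twist": 0},
    {"jaw": 0.3, "travel": [0, 0, 0], "twist": 0},
    {"jaw": 0.3, "travel": [0, 0, 0], "twist": 0},
    {"jaw": 0.3, "travel": [0, 0, 0], "twist": 0},
    {"jaw": 0.3, "travel": [0, 0, 0], "twist": 0},
  ],
)

```text
t: 13.02
eef_pos: [554.6, -147.1, -21.8]
tcp_rot: [3.141, -0.0, 1.293]
ft_force: [-0.2, 0.4, 0.8]
opening: 0.585
grip_force: 29.9
```

```bash
python3 -c "
from h import *
plan([(554.6,-147,190,None),(555,0,190,.6),(556,153,170,-.037),(556,153,84,None)])"
```

```text
at [ 554.6 -147.1  -21.8] yaw 1.293 F [-0.2  0.4  0.8] open 0.585 grip 29.9 t 13.0
travel [0.0001, -0.0, -0.2118] twist 0.0 rows>= 5.1
travel [0.1415, -0.04, -0.0] twist 0.693 rows>= 5.5
travel [0.0872, -0.1257, 0.02] twist 0.637 rows>= 5.1
travel [0.0, 0.0, 0.086] twist 0.0 rows>= 2.1
```

Call:
drive_tool(
  targets=[
    {"jaw": 0.3, "travel": [0, 0, -0.01], "twist": 0},
    {"jaw": 0.3, "travel": [0, 0, -0.04], "twist": 0},
    {"jaw": 0.3, "travel": [0, 0, -0.08], "twist": 0},
    {"jaw": 0.3, "travel": [0, 0, -0.12], "twist": 0},
    {"jaw": 0.3, "travel": [0, 0, -0.16], "twist": 0},
    {"jaw": 0.3, "travel": [0, 0, -0.195], "twist": 0},
    {"jaw": 0.3, "travel": [0, 0, -0.212], "twist": 0},
    {"jaw": 0.3, "travel": [0, 0, -0.212], "twist": 0},
  ],
)

```text
t: 13.68
eef_pos: [555.7, -147.5, 195.0]
tcp_rot: [3.134, 0.001, 1.293]
ft_force: [0.3, -0.6, -1.5]
opening: 0.584
grip_force: 29.9
```

Call:
drive_tool(
  targets=[
    {"jaw": 0.3, "travel": [0.1415, -0.04, 0], "twist": 0.693},
    {"jaw": 0.3, "travel": [0.1415, -0.04, 0], "twist": 0.693},
    {"jaw": 0.3, "travel": [0.1415, -0.04, 0], "twist": 0.693},
    {"jaw": 0.3, "travel": [0.1415, -0.04, 0], "twist": 0.693},
    {"jaw": 0.3, "travel": [0.1415, -0.04, 0], "twist": 0.693},
    {"jaw": 0.3, "travel": [0.1415, -0.04, 0], "twist": 0.693},
    {"jaw": 0.3, "travel": [0.1415, -0.04, 0], "twist": 0.693},
  ],
)

```text
t: 14.27
eef_pos: [554.1, 0.7, 189.2]
tcp_rot: [-3.14, 0.001, 0.597]
ft_force: [0.8, -1.0, -2.1]
opening: 0.586
grip_force: 29.9
```

Call:
drive_tool(
  targets=[
    {"jaw": 0.3, "travel": [0.087, -0.126, 0.02], "twist": 0.637},
    {"jaw": 0.3, "travel": [0.087, -0.126, 0.02], "twist": 0.637},
    {"jaw": 0.3, "travel": [0.087, -0.126, 0.02], "twist": 0.637},
    {"jaw": 0.3, "travel": [0.087, -0.126, 0.02], "twist": 0.637},
    {"jaw": 0.3, "travel": [0.087, -0.126, 0.02], "twist": 0.637},
    {"jaw": 0.3, "travel": [0.087, -0.126, 0.02], "twist": 0.637},
    {"jaw": 0.3, "travel": [0.087, -0.126, 0.02], "twist": 0.637},
    {"jaw": 0.3, "travel": [0.087, -0.126, 0.02], "twist": 0.637},
  ],
)

```text
t: 14.93
eef_pos: [555.2, 152.7, 169.6]
tcp_rot: [3.141, 0.001, -0.033]
ft_force: [-0.2, -0.3, -0.8]
opening: 0.586
grip_force: 29.9
```

Call:
drive_tool(
  targets=[
    {"jaw": 0.3, "travel": [0, 0, 0.04], "twist": 0},
    {"jaw": 0.3, "travel": [0, 0, 0.075], "twist": 0},
    {"jaw": 0.3, "travel": [0, 0, 0.086], "twist": 0},
    {"jaw": 0.3, "travel": [0, 0, 0.086], "twist": 0},
    {"jaw": 0.3, "travel": [0, 0, 0.086], "twist": 0},
  ],
)

```text
t: 15.35
eef_pos: [556.0, 152.7, 84.7]
tcp_rot: [-3.142, 0.0, -0.036]
ft_force: [-0.1, -0.1, -0.2]
opening: 0.591
grip_force: 29.9
```

Call:
drive_tool(
  targets=[
    {"jaw": 0.68, "travel": [0, 0, 0], "twist": 0},
    {"jaw": 0.68, "travel": [0, 0, 0], "twist": 0},
    {"jaw": 0.68, "travel": [0, 0, 0], "twist": 0},
    {"jaw": 0.68, "travel": [0, 0, -0.03], "twist": 0},
    {"jaw": 0.68, "travel": [0, 0, -0.07], "twist": 0},
    {"jaw": 0.68, "travel": [0, 0, -0.105], "twist": 0},
    {"jaw": 0.68, "travel": [0, 0, -0.105], "twist": 0},
  ],
)

```text
t: 15.93
eef_pos: [558.3, 153.6, 196.8]
tcp_rot: [-3.139, -0.011, -0.037]
ft_force: [0.2, 0.2, 0.0]
opening: 0.679
grip_force: 0.0
```

```bash
python3 - <<'E'
from h import *
o,m=fit2(read_camera("top"))
for r in o: print(*r)
plan([(555,-60,170,None),(553,-244,130,-.119),(553,-244,-22,None),(553,-244,170,None),(555,-30,170,None),(556,197,170,-.037),(556,197,84,None)])
E
```

```text
nut [ 440.6 -135.4] 59.7 [0. 0.] [29.3 34.1] 166
nut [ 446.4 -260.4] 179.2 [0. 0.] [38.4 40.9] 255
tee [ 443.  -363.3] 20.3 [-0.35  0.94] [52.6 60.4] 460
nut [ 552.3 -358.4] 0.3 [0. 0.] [36.8 45.7] 290
tee [ 553. -244.] 83.2 [ 0.99 -0.12] [46.8 62.8] 425
at [557.2 153.4 193.6] yaw -0.037 F [-0.6  0.4 -1.1] open 0.676 grip 0.0 t 16.0
travel [0.0057, 0.2133, 0.0236] twist 0.0 rows>= 5.1
travel [0.0048, 0.1839, 0.04] twist 0.082 rows>= 4.5
travel [0.0, 0.0, 0.152] twist 0.0 rows>= 3.6
travel [0.0, 0.0, -0.192] twist 0.0 rows>= 4.6
travel [-0.0234, -0.2127, -0.0] twist 0.0 rows>= 5.1
travel [-0.026, -0.2255, -0.0] twist -0.082 rows>= 5.4
travel [0.0, 0.0, 0.086] twist 0.0 rows>= 2.1
```

Call:
drive_tool(
  targets=[
    {"jaw": 0.8, "travel": [0.004, 0.212, 0.019], "twist": 0},
    {"jaw": 0.8, "travel": [0.004, 0.212, 0.019], "twist": 0},
    {"jaw": 0.8, "travel": [0.004, 0.212, 0.019], "twist": 0},
    {"jaw": 0.8, "travel": [0.004, 0.212, 0.019], "twist": 0},
    {"jaw": 0.8, "travel": [0.004, 0.212, 0.019], "twist": 0},
    {"jaw": 0.8, "travel": [0.004, 0.212, 0.019], "twist": 0},
  ],
)

```text
t: 16.48
eef_pos: [551.0, -64.1, 169.2]
tcp_rot: [3.141, 0.001, -0.041]
ft_force: [1.1, 0.5, -0.0]
opening: 0.801
grip_force: 0.0
```

Call:
drive_tool(
  targets=[
    {"jaw": 0.8, "travel": [0.005, 0.184, 0.04], "twist": 0.082},
    {"jaw": 0.8, "travel": [0.005, 0.184, 0.04], "twist": 0.082},
    {"jaw": 0.8, "travel": [0.005, 0.184, 0.04], "twist": 0.082},
    {"jaw": 0.8, "travel": [0.005, 0.184, 0.04], "twist": 0.082},
    {"jaw": 0.8, "travel": [0.005, 0.184, 0.04], "twist": 0.082},
    {"jaw": 0.8, "travel": [0.005, 0.184, 0.04], "twist": 0.082},
    {"jaw": 0.8, "travel": [0.005, 0.184, 0.04], "twist": 0.082},
    {"jaw": 0.8, "travel": [0.005, 0.184, 0.04], "twist": 0.082},
  ],
)

```text
t: 17.15
eef_pos: [549.6, -242.2, 130.0]
tcp_rot: [-3.141, 0.0, -0.119]
ft_force: [0.1, -1.1, -0.2]
opening: 0.801
grip_force: 0.0
```

```bash
python3 -c "
from h import *
plan([(553,-244,-22,-.119)])"
```

```text
at [ 549.6 -242.2  130. ] yaw -0.119 F [ 0.1 -1.1 -0.2] open 0.801 grip 0.0 t 17.1
travel [0.0035, 0.0014, 0.152] twist 0.0 rows>= 3.6
```

Call:
drive_tool(
  targets=[
    {"jaw": 0.8, "travel": [0.0035, 0.0014, 0.03], "twist": 0},
    {"jaw": 0.8, "travel": [0.0035, 0.0014, 0.07], "twist": 0},
    {"jaw": 0.8, "travel": [0.0035, 0.0014, 0.11], "twist": 0},
    {"jaw": 0.8, "travel": [0.0035, 0.0014, 0.14], "twist": 0},
    {"jaw": 0.8, "travel": [0.0035, 0.0014, 0.152], "twist": 0},
    {"jaw": 0.8, "travel": [0.0035, 0.0014, 0.152], "twist": 0},
    {"jaw": 0.3, "travel": [0.0035, 0.0014, 0.152], "twist": 0},
    {"jaw": 0.3, "travel": [0.0035, 0.0014, 0.152], "twist": 0},
  ],
)

```text
t: 17.82
eef_pos: [554.3, -244.9, -19.8]
tcp_rot: [3.141, -0.003, -0.118]
ft_force: [-0.3, 0.4, 0.4]
opening: 0.711
grip_force: 0.0
```

Call:
drive_tool(
  targets=[
    {"jaw": 0.3, "travel": [0, 0, 0], "twist": 0},
    {"jaw": 0.3, "travel": [0, 0, 0], "twist": 0},
    {"jaw": 0.3, "travel": [0, 0, 0], "twist": 0},
    {"jaw": 0.3, "travel": [0, 0, 0], "twist": 0},
    {"jaw": 0.3, "travel": [0, 0, 0], "twist": 0},
    {"jaw": 0.3, "travel": [0, 0, 0], "twist": 0},
    {"jaw": 0.3, "travel": [0, 0, -0.02], "twist": 0},
    {"jaw": 0.3, "travel": [0, 0, -0.04], "twist": 0},
  ],
)

```text
t: 18.48
eef_pos: [552.7, -244.6, 18.6]
tcp_rot: [-3.141, 0.001, -0.119]
ft_force: [1.1, -0.5, -1.2]
opening: 0.587
grip_force: 30.0
```

Call:
drive_tool(
  targets=[
    {"jaw": 0.3, "travel": [0, 0, -0.04], "twist": 0},
    {"jaw": 0.3, "travel": [0, 0, -0.08], "twist": 0},
    {"jaw": 0.3, "travel": [0, 0, -0.12], "twist": 0},
    {"jaw": 0.3, "travel": [0, 0, -0.152], "twist": 0},
    {"jaw": 0.3, "travel": [0, 0, -0.152], "twist": 0},
    {"jaw": 0.3, "travel": [0, 0, -0.152], "twist": 0},
  ],
)

```text
t: 18.98
eef_pos: [553.6, -245.1, 172.5]
tcp_rot: [3.14, -0.004, -0.119]
ft_force: [-0.6, -0.5, -0.9]
opening: 0.584
grip_force: 30.0
```

```bash
python3 -c "
from h import *
plan([(555,-30,175,None),(556,197,172,-.037),(556,197,84,None)])"
```

```text
at [ 553.6 -245.1  172.5] yaw -0.119 F [-0.6 -0.5 -0.9] open 0.584 grip 30.0 t 19.0
travel [-0.0242, -0.2138, -0.0025] twist 0.0 rows>= 5.2
travel [-0.026, -0.2255, 0.003] twist -0.082 rows>= 5.4
travel [0.0, 0.0, 0.088] twist 0.0 rows>= 2.1
```

Call:
drive_tool(
  targets=[
    {"jaw": 0.3, "travel": [-0.024, -0.214, -0.003], "twist": 0},
    {"jaw": 0.3, "travel": [-0.024, -0.214, -0.003], "twist": 0},
    {"jaw": 0.3, "travel": [-0.024, -0.214, -0.003], "twist": 0},
    {"jaw": 0.3, "travel": [-0.024, -0.214, -0.003], "twist": 0},
    {"jaw": 0.3, "travel": [-0.024, -0.214, -0.003], "twist": 0},
    {"jaw": 0.3, "travel": [-0.024, -0.214, -0.003], "twist": 0},
    {"jaw": 0.3, "travel": [-0.024, -0.214, -0.003], "twist": 0},
  ],
)

```text
t: 19.57
eef_pos: [554.0, -27.0, 172.1]
tcp_rot: [-3.141, 0.002, -0.116]
ft_force: [0.4, 0.8, -1.7]
opening: 0.585
grip_force: 30.0
```

Call:
drive_tool(
  targets=[
    {"jaw": 0.3, "travel": [-0.026, -0.224, 0.003], "twist": -0.082},
    {"jaw": 0.3, "travel": [-0.026, -0.224, 0.003], "twist": -0.082},
    {"jaw": 0.3, "travel": [-0.026, -0.224, 0.003], "twist": -0.082},
    {"jaw": 0.3, "travel": [-0.026, -0.224, 0.003], "twist": -0.082},
    {"jaw": 0.3, "travel": [-0.026, -0.224, 0.003], "twist": -0.082},
    {"jaw": 0.3, "travel": [-0.026, -0.224, 0.003], "twist": -0.082},
    {"jaw": 0.3, "travel": [-0.026, -0.224, 0.003], "twist": -0.082},
    {"jaw": 0.3, "travel": [-0.026, -0.224, 0.003], "twist": -0.082},
  ],
)

```text
t: 20.23
eef_pos: [555.5, 195.4, 169.1]
tcp_rot: [3.141, 0.001, -0.036]
ft_force: [-0.4, 0.4, -0.3]
opening: 0.585
grip_force: 30.0
```

Call:
drive_tool(
  targets=[
    {"jaw": 0.3, "travel": [0, 0, 0.04], "twist": 0},
    {"jaw": 0.3, "travel": [0, 0, 0.075], "twist": 0},
    {"jaw": 0.3, "travel": [0, 0, 0.088], "twist": 0},
    {"jaw": 0.3, "travel": [0, 0, 0.088], "twist": 0},
    {"jaw": 0.3, "travel": [0, 0, 0.088], "twist": 0},
  ],
)

```text
t: 20.65
eef_pos: [555.8, 194.2, 81.8]
tcp_rot: [3.141, 0.001, -0.039]
ft_force: [0.4, -0.6, 0.0]
opening: 0.586
grip_force: 30.0
```

Call:
drive_tool(
  targets=[
    {"jaw": 0.68, "travel": [0, 0, 0], "twist": 0},
    {"jaw": 0.68, "travel": [0, 0, 0], "twist": 0},
    {"jaw": 0.68, "travel": [0, 0, 0], "twist": 0},
    {"jaw": 0.68, "travel": [0, 0, -0.03], "twist": 0},
    {"jaw": 0.68, "travel": [0, 0, -0.07], "twist": 0},
    {"jaw": 0.68, "travel": [0, 0, -0.1], "twist": 0},
    {"jaw": 0.68, "travel": [0, 0, -0.1], "twist": 0},
  ],
)

```text
t: 21.23
eef_pos: [558.0, 196.7, 189.1]
tcp_rot: [-3.139, -0.01, -0.037]
ft_force: [0.3, -0.5, -0.6]
opening: 0.679
grip_force: 0.0
```

```bash
python3 - <<'E'
from h import *
o,m=fit2(read_camera("top"))
for r in o: print(*r)
plan([(510,-60,170,None),(460,-270,160,.9),(443,-363,130,1.92),(443,-363,-22,None)])
E
```

```text
nut [ 440.7 -135.4] 59.7 [0. 0.] [29.3 34.1] 167
nut [ 446.8 -260.2] 179.2 [0. 0.] [38.4 40.9] 265
tee [ 442.9 -363.7] 20.3 [-0.35  0.94] [51.9 60.4] 456
nut [ 552.3 -358.1] 0.3 [0. 0.] [36.8 45.7] 286
at [557.  196.4 186.1] yaw -0.037 F [ 0.2 -0.5 -0.1] open 0.677 grip 0.0 t 21.3
travel [-0.0375, 0.2579, 0.0161] twist 0.0 rows>= 6.3
travel [-0.0422, 0.2117, 0.01] twist -0.937 rows>= 7.5
travel [-0.0834, 0.0445, 0.03] twist -1.02 rows>= 8.2
travel [0.0, 0.0, 0.152] twist 0.0 rows>= 3.6
```

```bash
python3 -c "
from h import *
plan([(510,-60,170,-.5),(443,-363.5,130,-1.217),(443,-363.5,-22,None),(443,-363.5,172,None),(500,-100,175,-.6),(556,174,172,-.037)],(556,195.5,184,-.037))"
```

```text
at [556.  195.5 184. ] yaw -0.037 F [ 0.2 -0.5 -0.1] open 0.677 grip 0.0 t 21.3
travel [-0.0365, 0.257, 0.014] twist 0.463 rows>= 6.2
travel [0.0867, 0.2985, 0.04] twist 0.717 rows>= 7.5
travel [0.0, 0.0, 0.152] twist 0.0 rows>= 3.6
travel [0.0, 0.0, -0.194] twist 0.0 rows>= 4.7
travel [-0.2274, -0.1448, -0.003] twist -0.617 rows>= 6.5
travel [-0.1085, -0.2578, 0.003] twist -0.563 rows>= 6.7
```

Call:
drive_tool(
  targets=[
    {"jaw": 0.8, "travel": [-0.0365, 0.257, 0.014], "twist": 0.463},
    {"jaw": 0.8, "travel": [-0.0365, 0.257, 0.014], "twist": 0.463},
    {"jaw": 0.8, "travel": [-0.0365, 0.257, 0.014], "twist": 0.463},
    {"jaw": 0.8, "travel": [-0.0365, 0.257, 0.014], "twist": 0.463},
    {"jaw": 0.8, "travel": [-0.0365, 0.257, 0.014], "twist": 0.463},
    {"jaw": 0.8, "travel": [-0.0365, 0.257, 0.014], "twist": 0.463},
    {"jaw": 0.8, "travel": [-0.0365, 0.257, 0.014], "twist": 0.463},
    {"jaw": 0.8, "travel": [-0.0365, 0.257, 0.014], "twist": 0.463},
  ],
)

```text
t: 21.95
eef_pos: [508.7, -61.8, 167.6]
tcp_rot: [3.141, 0.001, -0.504]
ft_force: [0.4, -0.8, 0.2]
opening: 0.799
grip_force: 0.0
```

Call:
drive_tool(
  targets=[
    {"jaw": 0.8, "travel": [0.087, 0.298, 0.04], "twist": 0.717},
    {"jaw": 0.8, "travel": [0.087, 0.298, 0.04], "twist": 0.717},
    {"jaw": 0.8, "travel": [0.087, 0.298, 0.04], "twist": 0.717},
    {"jaw": 0.8, "travel": [0.087, 0.298, 0.04], "twist": 0.717},
    {"jaw": 0.8, "travel": [0.087, 0.298, 0.04], "twist": 0.717},
    {"jaw": 0.8, "travel": [0.087, 0.298, 0.04], "twist": 0.717},
    {"jaw": 0.8, "travel": [0.087, 0.298, 0.04], "twist": 0.717},
    {"jaw": 0.8, "travel": [0.087, 0.298, 0.04], "twist": 0.717},
  ],
)

```text
t: 22.62
eef_pos: [442.6, -365.2, 127.1]
tcp_rot: [3.141, 0.0, -1.219]
ft_force: [-0.4, 0.9, 0.3]
opening: 0.802
grip_force: 0.0
```

Call:
drive_tool(
  targets=[
    {"jaw": 0.8, "travel": [0, 0, 0], "twist": 0},
    {"jaw": 0.8, "travel": [0, 0, 0], "twist": 0},
  ],
)

```text
t: 22.78
eef_pos: [443.1, -362.2, 127.4]
tcp_rot: [3.141, 0.001, -1.218]
ft_force: [-0.8, 0.9, 0.9]
opening: 0.801
grip_force: 0.0
```

```bash
python3 -c "
from h import *
plan([(443,-363.5,-22,-1.217)])"
```

```text
at [ 443.1 -362.2  127.4] yaw -1.218 F [-0.8  0.9  0.9] open 0.801 grip 0.0 t 22.8
travel [0.0011, 0.0006, 0.1494] twist -0.001 rows>= 3.6
```

Call:
drive_tool(
  targets=[
    {"jaw": 0.8, "travel": [0.001, 0, 0.03], "twist": 0},
    {"jaw": 0.8, "travel": [0.001, 0, 0.07], "twist": 0},
    {"jaw": 0.8, "travel": [0.001, 0, 0.11], "twist": 0},
    {"jaw": 0.8, "travel": [0.001, 0, 0.14], "twist": 0},
    {"jaw": 0.8, "travel": [0.001, 0, 0.149], "twist": 0},
    {"jaw": 0.8, "travel": [0.001, 0, 0.149], "twist": 0},
    {"jaw": 0.3, "travel": [0.001, 0, 0.149], "twist": 0},
    {"jaw": 0.3, "travel": [0.001, 0, 0.149], "twist": 0},
  ],
)

```text
t: 23.45
eef_pos: [444.5, -363.8, -18.9]
tcp_rot: [-3.14, -0.002, -1.216]
ft_force: [0.5, -0.1, -0.7]
opening: 0.714
grip_force: 0.0
```

Call:
drive_tool(
  targets=[
    {"jaw": 0.3, "travel": [0, 0, 0], "twist": 0},
    {"jaw": 0.3, "travel": [0, 0, 0], "twist": 0},
    {"jaw": 0.3, "travel": [0, 0, 0], "twist": 0},
    {"jaw": 0.3, "travel": [0, 0, 0], "twist": 0},
    {"jaw": 0.3, "travel": [0, 0, 0], "twist": 0},
    {"jaw": 0.3, "travel": [0, 0, 0], "twist": 0},
    {"jaw": 0.3, "travel": [0, 0, -0.02], "twist": 0},
    {"jaw": 0.3, "travel": [0, 0, -0.04], "twist": 0},
  ],
)

```text
t: 24.12
eef_pos: [442.9, -363.3, 19.6]
tcp_rot: [3.141, 0.001, -1.217]
ft_force: [0.5, 0.4, -0.7]
opening: 0.586
grip_force: 30.0
```

Call:
drive_tool(
  targets=[
    {"jaw": 0.3, "travel": [0, 0, -0.04], "twist": 0},
    {"jaw": 0.3, "travel": [0, 0, -0.08], "twist": 0},
    {"jaw": 0.3, "travel": [0, 0, -0.12], "twist": 0},
    {"jaw": 0.3, "travel": [0, 0, -0.155], "twist": 0},
    {"jaw": 0.3, "travel": [0, 0, -0.155], "twist": 0},
    {"jaw": 0.3, "travel": [0, 0, -0.155], "twist": 0},
  ],
)

```text
t: 24.62
eef_pos: [443.6, -364.0, 176.5]
tcp_rot: [-3.14, -0.004, -1.217]
ft_force: [0.2, -0.8, -1.9]
opening: 0.585
grip_force: 30.0
```

Call:
drive_tool(
  targets=[
    {"jaw": 0.3, "travel": [-0.227, -0.145, -0.003], "twist": -0.617},
    {"jaw": 0.3, "travel": [-0.227, -0.145, -0.003], "twist": -0.617},
    {"jaw": 0.3, "travel": [-0.227, -0.145, -0.003], "twist": -0.617},
    {"jaw": 0.3, "travel": [-0.227, -0.145, -0.003], "twist": -0.617},
    {"jaw": 0.3, "travel": [-0.227, -0.145, -0.003], "twist": -0.617},
    {"jaw": 0.3, "travel": [-0.227, -0.145, -0.003], "twist": -0.617},
    {"jaw": 0.3, "travel": [-0.227, -0.145, -0.003], "twist": -0.617},
    {"jaw": 0.3, "travel": [-0.227, -0.145, -0.003], "twist": -0.617},
  ],
)

```text
t: 25.28
eef_pos: [500.3, -96.7, 175.9]
tcp_rot: [3.142, 0.003, -0.597]
ft_force: [-0.2, -0.5, -0.6]
opening: 0.582
grip_force: 30.0
```

```bash
cat > bin.py <<'E'
import sys; from h import *
# brass blobs in left/right bin region of top view
c=read_camera("top"); h=cv2.cvtColor(c["frame"],cv2.COLOR_RGB2HSV)[185:285,200:352]
m=cv2.inRange(h,(8,110,70),(34,255,255))
n,l,s,ce=cv2.connectedComponentsWithStats(m)
for i in range(1,n):
    if s[i,4]>12: print(s[i,4],np.round(ce[i]+[200,185]),"xyz@50",np.round(plane(c,*(ce[i]+[200,185]),50)))
cv2.imwrite(f"pics/{sys.argv[1]}.png",cv2.resize(np.array(c["frame"])[170:290,195:360,::-1],None,fx=4.5,fy=4.5,interpolation=cv2.INTER_CUBIC))
E
python3 bin.py b1; python3 -c "
from h import *
plan([(556,174,172,-.037),(556,174,84,None)])"
```

```text
34 [304. 227.] xyz@50 [618.  52.  50.]
30 [316. 227.] xyz@50 [617.  28.  50.]
817 [244. 246.] xyz@50 [578. 177.  50.]
1261 [321. 271.] xyz@50 [525.  17.  50.]
at [500.2 -98.5 176. ] yaw -0.597 F [ 0.   0.  -0.3] open 0.589 grip 30.0 t 25.3
travel [-0.1071, -0.2567, 0.004] twist -0.56 rows>= 6.7
travel [0.0, 0.0, 0.088] twist 0.0 rows>= 2.1
```

View pics/b1.png

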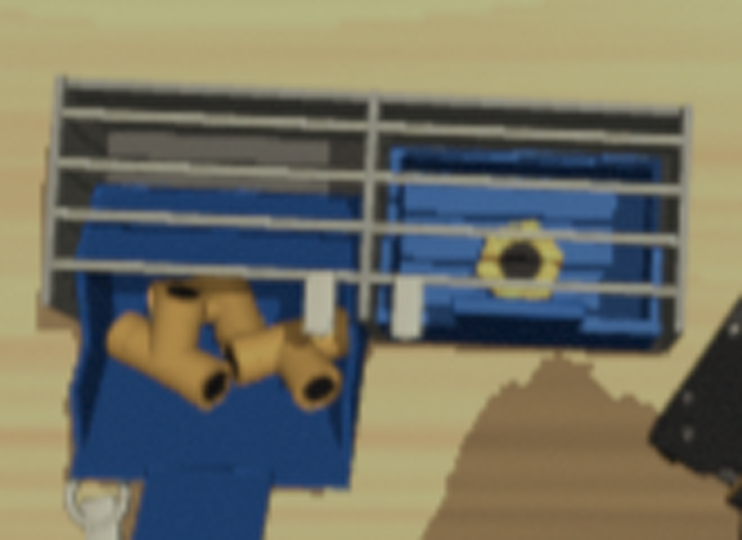

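Call:
drive_tool(
  targets=[
    {"jaw": 0.3, "travel": [-0.11, -0.255, 0.004], "twist": -0.56},
    {"jaw": 0.3, "travel": [-0.11, -0.255, 0.004], "twist": -0.56},
    {"jaw": 0.3, "travel": [-0.11, -0.255, 0.004], "twist": -0.56},
    {"jaw": 0.3, "travel": [-0.11, -0.255, 0.004], "twist": -0.56},
    {"jaw": 0.3, "travel": [-0.11, -0.255, 0.004], "twist": -0.56},
    {"jaw": 0.3, "travel": [-0.11, -0.255, 0.004], "twist": -0.56},
    {"jaw": 0.3, "travel": [-0.11, -0.255, 0.004], "twist": -0.56},
    {"jaw": 0.3, "travel": [-0.11, -0.255, 0.004], "twist": -0.56},
  ],
)

```text
t: 26.0
eef_pos: [554.4, 175.3, 171.7]
tcp_rot: [-3.141, 0.001, -0.038]
ft_force: [0.3, -0.4, -1.2]
opening: 0.584
grip_force: 30.0
```

Call:
drive_tool(
  targets=[
    {"jaw": 0.3, "travel": [0, 0, 0.04], "twist": 0},
    {"jaw": 0.3, "travel": [0, 0, 0.075], "twist": 0},
    {"jaw": 0.3, "travel": [0, 0, 0.086], "twist": 0},
    {"jaw": 0.3, "travel": [0, 0, 0.086], "twist": 0},
    {"jaw": 0.3, "travel": [0, 0, 0.086], "twist": 0},
  ],
)

```text
t: 26.42
eef_pos: [554.4, 171.2, 87.4]
tcp_rot: [3.141, 0.001, -0.041]
ft_force: [0.7, 0.4, -0.4]
opening: 0.585
grip_force: 30.0
```

Call:
drive_tool(
  targets=[
    {"jaw": 0.68, "travel": [0, 0, 0], "twist": 0},
    {"jaw": 0.68, "travel": [0, 0, 0], "twist": 0},
    {"jaw": 0.68, "travel": [0, 0, 0], "twist": 0},
    {"jaw": 0.68, "travel": [0, 0, 0], "twist": 0},
    {"jaw": 0.5, "travel": [0, 0, -0.03], "twist": 0},
    {"jaw": 0.4, "travel": [0, 0, -0.07], "twist": 0},
    {"jaw": 0.3, "travel": [0, 0, -0.105], "twist": 0},
    {"jaw": 0.2, "travel": [0, 0, -0.105], "twist": 0},
  ],
)

```text
t: 27.08
eef_pos: [556.6, 172.8, 199.3]
tcp_rot: [-3.139, -0.011, -0.04]
ft_force: [0.3, -0.2, 0.8]
opening: 0.459
grip_force: 0.0
```

```bash
python3 - <<'E'
from h import *
o,m=fit2(read_camera("top"))
for r in o: print(*r)
plan([(606,42,170,None),(606,42,114,None)])
E
```

```text
nut [ 440.7 -135.4] 59.7 [0. 0.] [29.3 34.1] 167
nut [ 447.  -260.4] 134.9 [0. 0.] [39.8 40.6] 264
nut [ 552.1 -358.5] 0.3 [0. 0.] [36.8 45.7] 289
at [555.5 172.5 196.2] yaw -0.04 F [-0.6  0.1 -1.1] open 0.414 grip 0.0 t 27.1
travel [0.0557, 0.1284, 0.0262] twist 0.0 rows>= 3.4
travel [0.0, 0.0, 0.056] twist 0.0 rows>= 1.3
```

Call:
drive_tool(
  targets=[
    {"jaw": 0, "travel": [0.054, 0.13, 0.02], "twist": 0},
    {"jaw": 0, "travel": [0.054, 0.13, 0.02], "twist": 0},
    {"jaw": 0, "travel": [0.054, 0.13, 0.02], "twist": 0},
    {"jaw": 0, "travel": [0.054, 0.13, 0.02], "twist": 0},
    {"jaw": 0, "travel": [0.054, 0.13, 0.02], "twist": 0},
    {"jaw": 0, "travel": [0.054, 0.13, 0.02], "twist": 0},
    {"jaw": 0, "travel": [0.054, 0.13, 0.02], "twist": 0},
    {"jaw": 0, "travel": [0.054, 0.13, 0.02], "twist": 0},
  ],
)

```text
t: 27.8
eef_pos: [602.3, 41.3, 172.2]
tcp_rot: [-3.141, 0.0, -0.039]
ft_force: [0.3, 0.4, 0.1]
opening: 0.004
grip_force: 0.0
```

Call:
drive_tool(
  targets=[
    {"jaw": 0, "travel": [0, 0, 0.02], "twist": 0},
    {"jaw": 0, "travel": [0, 0, 0.04], "twist": 0},
    {"jaw": 0, "travel": [0, 0, 0.04], "twist": 0},
    {"jaw": 0, "travel": [0, 0, 0.04], "twist": 0},
  ],
)

```text
t: 28.13
eef_pos: [602.2, 41.1, 132.0]
tcp_rot: [-3.141, 0.001, -0.039]
ft_force: [-0.2, 1.2, 0.6]
opening: 0.008
grip_force: 0.0
```

```bash
python3 -c "
from h import *
plan([(604,40,120,-.037)])"
```

```text
at [602.2  41.1 132. ] yaw -0.039 F [-0.2  1.2  0.6] open 0.008 grip 0.0 t 28.1
travel [0.0018, 0.001, 0.012] twist -0.002 rows>= 0.3
```

Call:
drive_tool(
  targets=[
    {"jaw": 0, "travel": [0, 0, 0.01], "twist": 0},
    {"jaw": 0, "travel": [0, 0, 0.01], "twist": 0},
    {"jaw": 0, "travel": [-0.005, 0, 0.01], "twist": 0},
    {"jaw": 0, "travel": [-0.01, 0, 0.01], "twist": 0},
    {"jaw": 0, "travel": [-0.015, 0, 0.01], "twist": 0},
    {"jaw": 0, "travel": [-0.02, 0, 0.01], "twist": 0},
    {"jaw": 0, "travel": [-0.025, 0, 0.01], "twist": 0},
    {"jaw": 0, "travel": [-0.03, 0, 0.01], "twist": 0},
  ],
)

```text
t: 28.8
eef_pos: [572.1, 41.3, 122.4]
tcp_rot: [-3.142, -0.0, -0.04]
ft_force: [0.7, -0.0, -0.6]
opening: 0.01
grip_force: 0.5
```

Call:
drive_tool(
  targets=[
    {"jaw": 0, "travel": [-0.006, 0, 0.002], "twist": 0},
    {"jaw": 0, "travel": [-0.013, 0, 0.004], "twist": 0},
    {"jaw": 0, "travel": [-0.02, 0, 0.006], "twist": 0},
    {"jaw": 0, "travel": [-0.028, 0, 0.008], "twist": 0},
    {"jaw": 0, "travel": [-0.036, 0, 0.011], "twist": 0},
    {"jaw": 0, "travel": [-0.045, 0, 0.015], "twist": 0},
    {"jaw": 0, "travel": [-0.045, 0, 0.015], "twist": 0},
  ],
)

```text
t: 29.38
eef_pos: [525.4, 43.2, 106.3]
tcp_rot: [-3.142, 0.003, -0.04]
ft_force: [0.2, 0.2, 0.7]
opening: 0.009
grip_force: 0.0
```

Call:
drive_tool(
  targets=[
    {"jaw": 0, "travel": [-0.008, 0, 0.005], "twist": 0},
    {"jaw": 0, "travel": [-0.017, 0, 0.01], "twist": 0},
    {"jaw": 0, "travel": [-0.023, 0, 0.015], "twist": 0},
    {"jaw": 0, "travel": [-0.028, 0, 0.018], "twist": 0},
    {"jaw": 0, "travel": [-0.032, 0, 0.021], "twist": 0},
    {"jaw": 0, "travel": [-0.032, 0, 0.021], "twist": 0},
  ],
)

```text
t: 29.88
eef_pos: [498.7, 44.2, 87.6]
tcp_rot: [-3.141, -0.008, -0.04]
ft_force: [6.6, 0.7, 12.6]
opening: 0.004
grip_force: 6.8
```

Call:
drive_tool(
  targets=[
    {"jaw": 0, "travel": [0, 0, -0.04], "twist": 0},
    {"jaw": 0, "travel": [0, 0, -0.08], "twist": 0},
    {"jaw": 0, "travel": [0, 0, -0.085], "twist": 0},
    {"jaw": 0, "travel": [0, 0, -0.085], "twist": 0},
  ],
)

```text
t: 30.22
eef_pos: [496.8, 44.4, 173.2]
tcp_rot: [-3.142, -0.005, -0.04]
ft_force: [0.4, 0.9, 0.5]
opening: 0.005
grip_force: 0.0
```

```bash
python3 - <<'E'
from h import *
c=read_camera("top"); h=cv2.cvtColor(c["frame"],cv2.COLOR_RGB2HSV)
b=cv2.inRange(h,(100,120,40),(130,255,255))
for n,x0,x1 in (("L",200,277),("R",278,352)):
    ys,xs=np.nonzero(b[180:330,x0:x1]); print(n,len(ys),"rows",ys.min()+180,np.percentile(ys,99)+180,ys.max()+180)
o,m=fit2(c)
for r in o: print(*r)
plan([(443,-137,130,-.037)])
E
```

```text
L 2259 rows 211 295.0 295
R 1284 rows 214 250.0 250
nut [ 440.6 -135.3] 59.7 [0. 0.] [29.3 34.1] 168
nut [ 446.1 -260.5] 179.0 [0. 0.] [38.5 43. ] 254
nut [ 552.3 -358.3] 0.3 [0. 0.] [36.8 45.7] 291
at [495.9  44.4 171.4] yaw -0.04 F [-0.9 -1.5  0.1] open 0.005 grip 0.0 t 30.3
travel [-0.0456, 0.1833, 0.0414] twist -0.003 rows>= 4.6
```

```bash
cat > nuts.py <<'E'
from h import *
c=read_camera("top"); f=c["frame"]; bg=cv2.medianBlur(f,45)
L=cv2.cvtColor(f,cv2.COLOR_RGB2HSV).astype(int); B=cv2.cvtColor(bg,cv2.COLOR_RGB2HSV).astype(int)
V=L[...,2]; x0,y0,x1,y1=360,225,545,350
dark=((V<70)[y0:y1,x0:x1]).astype(np.uint8)
n,l,s,ce=cv2.connectedComponentsWithStats(dark)
sat=((L-B)[...,1]>16)|(V<70)
for i in range(1,n):
    if not 12<s[i,4]<70: continue
    u,v=ce[i]+[x0,y0]; 
    m=np.zeros(V.shape,np.uint8); r=slice(int(v)-13,int(v)+14),slice(int(u)-13,int(u)+14); m[r]=sat[r]
    m=cv2.morphologyEx(m,cv2.MORPH_OPEN,np.ones((2,2),np.uint8))
    k=max(cv2.findContours(m,cv2.RETR_EXTERNAL,cv2.CHAIN_APPROX_NONE)[0],key=cv2.contourArea)
    P=np.array([plane(c,*q,18)[:2] for q in k[:,0]],np.float32); H=P-P.mean(0)
    ang=np.arange(0,180,5); w=[np.ptp(H@[np.cos(a),np.sin(a)]) for a in np.radians(ang)]
    w60=[(w[j]+w[(j+12)%36]+w[(j+24)%36])/3 for j in range(12)]
    print("nut hole",np.round(plane(c,u,v,22)[:2],1),"outline mid",np.round((P.max(0)+P.min(0))/2,1),"area",cv2.contourArea(k),"flat axis mod60",ang[np.argmin(w60)],np.round(w60,1))
E
python3 nuts.py
```

```text
nut hole [ 554.3 -358.4] outline mid [ 552.2 -357.3] area 310.5 flat axis mod60 40 [45.3 45.7 46.1 46.2 46.1 45.6 45.  44.6 44.3 44.6 45.1 45.2]
nut hole [527.4 -69.5] outline mid [527.1 -59.3] area 185.5 flat axis mod60 0 [45.8 46.8 47.7 48.2 48.4 48.2 47.7 48.  48.  47.6 46.8 45.9]
nut hole [496.  -69.1] outline mid [495.1 -67.8] area 115.5 flat axis mod60 30 [43.  43.  42.8 42.5 41.9 41.1 40.5 41.7 42.6 43.2 43.4 43.4]
nut hole [462.3 -68.4] outline mid [469.6 -66.7] area 87.5 flat axis mod60 30 [31.8 32.  31.9 31.5 31.  30.4 29.8 30.7 31.4 31.8 32.1 32.1]
nut hole [ 449.4 -259.8] outline mid [ 447.2 -258.7] area 266.0 flat axis mod60 30 [43.7 43.7 43.3 42.7 42.1 41.3 40.6 41.5 42.6 43.4 43.8 43.9]
nut hole [ 443.3 -141.3] outline mid [ 441.4 -141.2] area 201.5 flat axis mod60 30 [38.6 38.5 38.4 38.1 38.2 38.  37.7 37.8 38.1 38.4 38.7 38.8]
```

Call:
drive_tool(
  targets=[
    {"jaw": 0.65, "travel": [-0.046, 0.186, 0.04], "twist": 0},
    {"jaw": 0.65, "travel": [-0.046, 0.186, 0.04], "twist": 0},
    {"jaw": 0.65, "travel": [-0.046, 0.186, 0.04], "twist": 0},
    {"jaw": 0.65, "travel": [-0.046, 0.186, 0.04], "twist": 0},
    {"jaw": 0.65, "travel": [-0.046, 0.186, 0.04], "twist": 0},
    {"jaw": 0.65, "travel": [-0.046, 0.186, 0.04], "twist": 0},
    {"jaw": 0.65, "travel": [-0.046, 0.186, 0.04], "twist": 0},
    {"jaw": 0.65, "travel": [-0.046, 0.186, 0.04], "twist": 0},
  ],
)

```text
t: 30.98
eef_pos: [441.9, -139.1, 130.1]
tcp_rot: [-3.141, 0.002, -0.041]
ft_force: [0.6, 0.4, 0.1]
opening: 0.509
grip_force: 0.0
```

Call:
drive_tool(
  targets=[
    {"jaw": 0.65, "travel": [0, 0, 0], "twist": 0},
    {"jaw": 0.65, "travel": [0, 0, 0], "twist": 0},
    {"jaw": 0.65, "travel": [0, 0, 0], "twist": 0},
  ],
)

```text
t: 31.23
eef_pos: [442.6, -138.7, 131.1]
tcp_rot: [-3.142, -0.0, -0.039]
ft_force: [0.2, 0.1, 0.6]
opening: 0.644
grip_force: 0.0
```

```bash
python3 bin.py b2; python3 - <<'E'
from h import *
c=read_camera("top"); h=cv2.cvtColor(c["frame"],cv2.COLOR_RGB2HSV)
b=cv2.inRange(h,(100,120,40),(130,255,255))
for n,x0,x1 in (("L",200,277),("R",278,352)):
    ys,xs=np.nonzero(b[180:330,x0:x1]); print(n,len(ys),"rows",ys.min()+180,np.percentile(ys,99)+180,ys.max()+180)
plan([(442.5,-140,-22,-.037)])
E
```

```text
1018 [245. 248.] xyz@50 [573. 176.  50.]
229 [310. 242.] xyz@50 [586.  41.  50.]
13 [207. 241.] xyz@50 [587. 255.  50.]
33 [275. 269.] xyz@50 [529. 112.  50.]
22 [289. 283.] xyz@50 [501.  83.  50.]
18 [336. 284.] xyz@50 [499. -13.  50.]
L 2693 rows 211 294.0 296
R 3561 rows 214 297.0 299
at [ 442.5 -139.   131.2] yaw -0.039 F [-0.5 -0.6  0.1] open 0.651 grip 0.0 t 31.3
travel [-0.0, 0.001, 0.1532] twist -0.002 rows>= 3.7
```

View pics/b2.png

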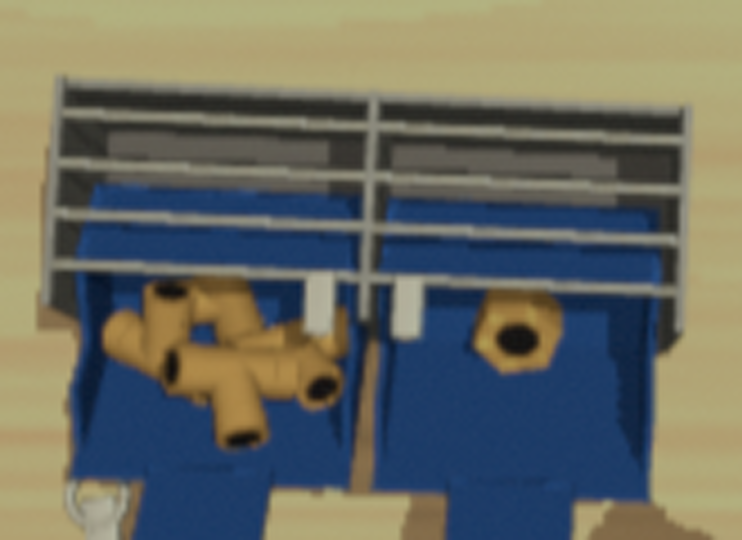

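Call:
drive_tool(
  targets=[
    {"jaw": 0.65, "travel": [0, 0.001, 0.03], "twist": 0},
    {"jaw": 0.65, "travel": [0, 0.001, 0.07], "twist": 0},
    {"jaw": 0.65, "travel": [0, 0.001, 0.11], "twist": 0},
    {"jaw": 0.65, "travel": [0, 0.001, 0.14], "twist": 0},
    {"jaw": 0.65, "travel": [0, 0.001, 0.153], "twist": 0},
    {"jaw": 0.65, "travel": [0, 0.001, 0.153], "twist": 0},
    {"jaw": 0.1, "travel": [0, 0.001, 0.153], "twist": 0},
    {"jaw": 0.1, "travel": [0, 0.001, 0.153], "twist": 0},
  ],
)

```text
t: 32.0
eef_pos: [442.9, -140.7, -20.9]
tcp_rot: [3.141, -0.001, -0.04]
ft_force: [-0.9, -0.5, -0.5]
opening: 0.558
grip_force: 0.0
```

Call:
drive_tool(
  targets=[
    {"jaw": 0.1, "travel": [0, 0, 0], "twist": 0},
    {"jaw": 0.1, "travel": [0, 0, 0], "twist": 0},
    {"jaw": 0.1, "travel": [0, 0, 0], "twist": 0},
    {"jaw": 0.1, "travel": [0, 0, 0], "twist": 0},
    {"jaw": 0.1, "travel": [0, 0, 0], "twist": 0},
    {"jaw": 0.1, "travel": [0, 0, 0], "twist": 0},
    {"jaw": 0.1, "travel": [0, 0, -0.02], "twist": 0},
    {"jaw": 0.1, "travel": [0, 0, -0.04], "twist": 0},
  ],
)

```text
t: 32.67
eef_pos: [441.8, -140.4, 18.5]
tcp_rot: [-3.141, 0.001, -0.04]
ft_force: [0.7, -0.3, -1.0]
opening: 0.387
grip_force: 30.0
```

Call:
drive_tool(
  targets=[
    {"jaw": 0.1, "travel": [0, 0, -0.04], "twist": 0},
    {"jaw": 0.1, "travel": [0, 0, -0.08], "twist": 0},
    {"jaw": 0.1, "travel": [0, 0, -0.12], "twist": 0},
    {"jaw": 0.1, "travel": [0, 0, -0.13], "twist": 0},
    {"jaw": 0.1, "travel": [0, 0, -0.13], "twist": 0},
    {"jaw": 0.1, "travel": [0, 0, -0.13], "twist": 0},
  ],
)

```text
t: 33.17
eef_pos: [442.1, -140.5, 148.3]
tcp_rot: [3.141, -0.001, -0.04]
ft_force: [-0.0, -0.3, -1.4]
opening: 0.384
grip_force: 30.0
```

```bash
python3 -c "
from h import *
plan([(550,17,148,-.037),(550,17,76,None)])"
```

```text
at [ 442.1 -140.5  148.3] yaw -0.04 F [-0.  -0.3 -1.4] open 0.384 grip 30.0 t 33.2
travel [0.1015, -0.1618, 0.0003] twist -0.003 rows>= 4.6
travel [0.0, 0.0, 0.072] twist 0.0 rows>= 1.7
```

Gripped on the flats (36 mm). Carry to the right bin.

Call:
drive_tool(
  targets=[
    {"jaw": 0.1, "travel": [0.1015, -0.162, 0], "twist": 0},
    {"jaw": 0.1, "travel": [0.1015, -0.162, 0], "twist": 0},
    {"jaw": 0.1, "travel": [0.1015, -0.162, 0], "twist": 0},
    {"jaw": 0.1, "travel": [0.1015, -0.162, 0], "twist": 0},
    {"jaw": 0.1, "travel": [0.1015, -0.162, 0], "twist": 0},
    {"jaw": 0.1, "travel": [0.1015, -0.162, 0], "twist": 0},
    {"jaw": 0.1, "travel": [0.1015, -0.162, 0], "twist": 0},
    {"jaw": 0.1, "travel": [0.1015, -0.162, 0], "twist": 0},
  ],
)

```text
t: 33.83
eef_pos: [549.1, 16.9, 146.5]
tcp_rot: [-3.142, 0.003, -0.04]
ft_force: [0.1, 0.3, -0.9]
opening: 0.384
grip_force: 30.0
```

Call:
drive_tool(
  targets=[
    {"jaw": 0.1, "travel": [0, 0, 0.035], "twist": 0},
    {"jaw": 0.1, "travel": [0, 0, 0.065], "twist": 0},
    {"jaw": 0.1, "travel": [0, 0, 0.072], "twist": 0},
    {"jaw": 0.1, "travel": [0, 0, 0.072], "twist": 0},
    {"jaw": 0.1, "travel": [0, 0, 0.072], "twist": 0},
  ],
)

```text
t: 34.25
eef_pos: [550.3, 16.4, 76.7]
tcp_rot: [-3.142, 0.0, -0.041]
ft_force: [-0.2, -0.2, 0.0]
opening: 0.384
grip_force: 30.0
```

Call:
drive_tool(
  targets=[
    {"jaw": 0.5, "travel": [0, 0, 0], "twist": 0},
    {"jaw": 0.5, "travel": [0, 0, 0], "twist": 0},
    {"jaw": 0.5, "travel": [0, 0, 0], "twist": 0},
    {"jaw": 0.5, "travel": [0, 0, 0], "twist": 0},
    {"jaw": 0.5, "travel": [0, 0, -0.03], "twist": 0},
    {"jaw": 0.5, "travel": [0, 0, -0.07], "twist": 0},
    {"jaw": 0.5, "travel": [0, 0, -0.085], "twist": 0},
    {"jaw": 0.5, "travel": [0, 0, -0.085], "twist": 0},
  ],
)

```text
t: 34.92
eef_pos: [552.0, 17.1, 165.3]
tcp_rot: [3.141, -0.007, -0.04]
ft_force: [-0.3, 1.0, 0.2]
opening: 0.503
grip_force: 0.0
```

```bash
python3 nuts.py | grep -v "\-6[0-9]\."; python3 -c "
from h import *
plan([(448.5,-259.5,125,-.037)])"
```

```text
nut hole [ 581.5 -106.9] outline mid [ 594.9 -109.9] area 14.0 flat axis mod60 30 [14.2 14.2 14.3 14.2 14.  13.7 13.4 13.7 13.9 14.  14.1 14.2]
nut hole [ 554.4 -358.6] outline mid [ 552.2 -357.3] area 306.5 flat axis mod60 45 [44.8 45.3 45.6 45.7 45.7 45.4 44.9 44.5 43.9 43.7 44.3 44.6]
nut hole [ 537.8 -106. ] outline mid [ 535.8 -108.6] area 6.0 flat axis mod60 30 [9.8 9.8 9.8 9.6 9.4 9.2 8.9 9.2 9.5 9.7 9.8 9.8]
nut hole [ 449.4 -259.8] outline mid [ 447.2 -258.7] area 274.5 flat axis mod60 30 [43.5 43.5 43.2 42.7 42.1 41.3 40.6 41.3 42.3 43.  43.4 43.6]
at [551.   17.2 163.1] yaw -0.04 F [0.5 0.5 0.5] open 0.5 grip 0.0 t 35.0
travel [-0.0913, 0.2806, 0.0381] twist -0.003 rows>= 7.1
```

Call:
drive_tool(
  targets=[
    {"jaw": 0.65, "travel": [-0.091, 0.28, 0.035], "twist": 0},
    {"jaw": 0.65, "travel": [-0.091, 0.28, 0.035], "twist": 0},
    {"jaw": 0.65, "travel": [-0.091, 0.28, 0.035], "twist": 0},
    {"jaw": 0.65, "travel": [-0.091, 0.28, 0.035], "twist": 0},
    {"jaw": 0.65, "travel": [-0.091, 0.28, 0.035], "twist": 0},
    {"jaw": 0.65, "travel": [-0.091, 0.28, 0.035], "twist": 0},
    {"jaw": 0.65, "travel": [-0.091, 0.28, 0.035], "twist": 0},
    {"jaw": 0.65, "travel": [-0.091, 0.28, 0.035], "twist": 0},
  ],
)

```text
t: 35.63
eef_pos: [445.5, -263.3, 124.2]
tcp_rot: [-3.141, 0.002, -0.044]
ft_force: [-0.3, -0.5, -0.0]
opening: 0.647
grip_force: 0.0
```

Call:
drive_tool(
  targets=[
    {"jaw": 0.65, "travel": [0, 0, 0], "twist": 0},
    {"jaw": 0.65, "travel": [0, 0, 0], "twist": 0},
  ],
)

```text
t: 35.8
eef_pos: [447.6, -258.4, 125.3]
tcp_rot: [-3.14, 0.001, -0.041]
ft_force: [0.2, 0.0, -0.3]
opening: 0.652
grip_force: 0.0
```

```bash
python3 -c "
from h import *
plan([(448.5,-259.5,-22,-.037)])
c=read_camera('side'); h=cv2.cvtColor(c['frame'],cv2.COLOR_RGB2HSV); print(px(c,(448.5,-259.5,22)))
m=cv2.inRange(h,(0,0,0),(180,255,75))[195:225,420:450]; n,l,s,ce=cv2.connectedComponentsWithStats(m)
print([(s[i,4],np.round(ce[i]+[420,195],1)) for i in range(1,n)])"
```

```text
at [ 447.6 -258.4  125.3] yaw -0.041 F [ 0.2  0.  -0.3] open 0.652 grip 0.0 t 35.8
travel [0.0009, 0.001, 0.1473] twist -0.004 rows>= 3.5
(np.float64(434.60735841318217), np.float64(212.2946559338645))
[(np.int32(19), array([434.6, 212.4]))]
```

Call:
drive_tool(
  targets=[
    {"jaw": 0.65, "travel": [0.001, 0.001, 0.03], "twist": 0},
    {"jaw": 0.65, "travel": [0.001, 0.001, 0.07], "twist": 0},
    {"jaw": 0.65, "travel": [0.001, 0.001, 0.11], "twist": 0},
    {"jaw": 0.65, "travel": [0.001, 0.001, 0.135], "twist": 0},
    {"jaw": 0.65, "travel": [0.001, 0.001, 0.147], "twist": 0},
    {"jaw": 0.65, "travel": [0.001, 0.001, 0.147], "twist": 0},
    {"jaw": 0.1, "travel": [0.001, 0.001, 0.147], "twist": 0},
    {"jaw": 0.1, "travel": [0.001, 0.001, 0.147], "twist": 0},
  ],
)

```text
t: 36.52
eef_pos: [449.9, -259.4, -19.9]
tcp_rot: [3.141, -0.001, -0.039]
ft_force: [0.5, 0.0, 0.6]
opening: 0.559
grip_force: 0.0
```

Call:
drive_tool(
  targets=[
    {"jaw": 0.1, "travel": [0, 0, 0], "twist": 0},
    {"jaw": 0.1, "travel": [0, 0, 0], "twist": 0},
    {"jaw": 0.1, "travel": [0, 0, 0], "twist": 0},
    {"jaw": 0.1, "travel": [0, 0, 0], "twist": 0},
    {"jaw": 0.1, "travel": [0, 0, 0], "twist": 0},
    {"jaw": 0.1, "travel": [0, 0, 0], "twist": 0},
    {"jaw": 0.1, "travel": [0, 0, -0.02], "twist": 0},
    {"jaw": 0.1, "travel": [0, 0, -0.04], "twist": 0},
  ],
)

```text
t: 37.18
eef_pos: [448.5, -259.7, 19.2]
tcp_rot: [-3.14, 0.001, -0.04]
ft_force: [-0.7, 0.1, -1.4]
opening: 0.375
grip_force: 30.0
```

Call:
drive_tool(
  targets=[
    {"jaw": 0.1, "travel": [0, 0, -0.04], "twist": 0},
    {"jaw": 0.1, "travel": [0, 0, -0.08], "twist": 0},
    {"jaw": 0.1, "travel": [0, 0, -0.12], "twist": 0},
    {"jaw": 0.1, "travel": [0, 0, -0.13], "twist": 0},
    {"jaw": 0.1, "travel": [0, 0, -0.13], "twist": 0},
    {"jaw": 0.1, "travel": [0, 0, -0.13], "twist": 0},
  ],
)

```text
t: 37.68
eef_pos: [448.7, -259.8, 148.8]
tcp_rot: [3.141, -0.0, -0.04]
ft_force: [-0.9, -0.1, -2.0]
opening: 0.378
grip_force: 30.0
```

```bash
python3 -c "
from h import *
plan([(490,-100,148,-.037),(550,65,148,None),(550,65,76,None)])"
```

```text
at [ 448.7 -259.8  148.8] yaw -0.04 F [-0.9 -0.1 -2. ] open 0.378 grip 30.0 t 37.7
travel [0.0348, -0.1614, 0.0008] twist -0.003 rows>= 4.0
travel [0.0539, -0.1671, -0.0] twist 0.0 rows>= 4.2
travel [0.0, 0.0, 0.072] twist 0.0 rows>= 1.7
```

Call:
drive_tool(
  targets=[
    {"jaw": 0.1, "travel": [0.035, -0.161, 0], "twist": 0},
    {"jaw": 0.1, "travel": [0.035, -0.161, 0], "twist": 0},
    {"jaw": 0.1, "travel": [0.035, -0.161, 0], "twist": 0},
    {"jaw": 0.1, "travel": [0.035, -0.161, 0], "twist": 0},
    {"jaw": 0.1, "travel": [0.035, -0.161, 0], "twist": 0},
  ],
)

```text
t: 38.1
eef_pos: [490.1, -94.9, 146.9]
tcp_rot: [-3.139, 0.004, -0.036]
ft_force: [-0.5, -0.3, -1.7]
opening: 0.375
grip_force: 30.0
```

Call:
drive_tool(
  targets=[
    {"jaw": 0.1, "travel": [0.054, -0.167, 0], "twist": 0},
    {"jaw": 0.1, "travel": [0.054, -0.167, 0], "twist": 0},
    {"jaw": 0.1, "travel": [0.054, -0.167, 0], "twist": 0},
    {"jaw": 0.1, "travel": [0.054, -0.167, 0], "twist": 0},
    {"jaw": 0.1, "travel": [0.054, -0.167, 0], "twist": 0},
    {"jaw": 0.1, "travel": [0.054, -0.167, 0], "twist": 0},
    {"jaw": 0.1, "travel": [0.054, -0.167, 0], "twist": 0},
    {"jaw": 0.1, "travel": [0.054, -0.167, 0], "twist": 0},
  ],
)

```text
t: 38.77
eef_pos: [550.3, 63.0, 148.0]
tcp_rot: [3.141, 0.002, -0.041]
ft_force: [0.1, -0.6, -1.1]
opening: 0.38
grip_force: 30.0
```

Call:
drive_tool(
  targets=[
    {"jaw": 0.1, "travel": [0, 0, 0.035], "twist": 0},
    {"jaw": 0.1, "travel": [0, 0, 0.065], "twist": 0},
    {"jaw": 0.1, "travel": [0, 0, 0.072], "twist": 0},
    {"jaw": 0.1, "travel": [0, 0, 0.072], "twist": 0},
    {"jaw": 0.1, "travel": [0, 0, 0.072], "twist": 0},
  ],
)

```text
t: 39.18
eef_pos: [551.4, 63.3, 77.8]
tcp_rot: [-3.142, 0.0, -0.041]
ft_force: [-0.3, -0.2, -1.0]
opening: 0.375
grip_force: 30.0
```

Call:
drive_tool(
  targets=[
    {"jaw": 0.5, "travel": [0, 0, 0], "twist": 0},
    {"jaw": 0.5, "travel": [0, 0, 0], "twist": 0},
    {"jaw": 0.5, "travel": [0, 0, 0], "twist": 0},
    {"jaw": 0.5, "travel": [0, 0, 0], "twist": 0},
    {"jaw": 0.5, "travel": [0, 0, -0.03], "twist": 0},
    {"jaw": 0.5, "travel": [0, 0, -0.07], "twist": 0},
    {"jaw": 0.5, "travel": [0, 0, -0.085], "twist": 0},
    {"jaw": 0.5, "travel": [0, 0, -0.085], "twist": 0},
  ],
)

```text
t: 39.85
eef_pos: [552.8, 64.3, 166.3]
tcp_rot: [-3.141, -0.007, -0.04]
ft_force: [-0.3, -0.2, -0.6]
opening: 0.497
grip_force: 0.0
```

```bash
python3 nuts.py | grep "\-3[0-9][0-9]\."; python3 -c "
from h import *
plan([(550,-150,155,-.037),(553.5,-358,125,.1)])"
```

```text
nut hole [ 554.3 -358.4] outline mid [ 552.2 -357.3] area 307.0 flat axis mod60 45 [45.3 45.7 46.  46.2 46.1 45.6 45.  44.6 44.  43.9 44.7 45.2]
at [551.8  64.3 164. ] yaw -0.04 F [-0.5  0.1 -0.3] open 0.5 grip 0.0 t 39.9
travel [0.0067, 0.2142, 0.009] twist -0.003 rows>= 5.1
travel [0.0112, 0.2077, 0.03] twist -0.137 rows>= 5.0
```

Call:
drive_tool(
  targets=[
    {"jaw": 0.65, "travel": [0.007, 0.214, 0.006], "twist": 0},
    {"jaw": 0.65, "travel": [0.007, 0.214, 0.006], "twist": 0},
    {"jaw": 0.65, "travel": [0.007, 0.214, 0.006], "twist": 0},
    {"jaw": 0.65, "travel": [0.007, 0.214, 0.006], "twist": 0},
    {"jaw": 0.65, "travel": [0.007, 0.214, 0.006], "twist": 0},
    {"jaw": 0.65, "travel": [0.007, 0.214, 0.006], "twist": 0},
    {"jaw": 0.65, "travel": [0.007, 0.214, 0.006], "twist": 0},
  ],
)

```text
t: 40.48
eef_pos: [548.7, -152.1, 154.6]
tcp_rot: [-3.141, 0.002, -0.044]
ft_force: [-0.4, 0.0, 0.2]
opening: 0.649
grip_force: 0.0
```

Call:
drive_tool(
  targets=[
    {"jaw": 0.65, "travel": [0.011, 0.208, 0.03], "twist": -0.137},
    {"jaw": 0.65, "travel": [0.011, 0.208, 0.03], "twist": -0.137},
    {"jaw": 0.65, "travel": [0.011, 0.208, 0.03], "twist": -0.137},
    {"jaw": 0.65, "travel": [0.011, 0.208, 0.03], "twist": -0.137},
    {"jaw": 0.65, "travel": [0.011, 0.208, 0.03], "twist": -0.137},
    {"jaw": 0.65, "travel": [0.011, 0.208, 0.03], "twist": -0.137},
    {"jaw": 0.65, "travel": [0.011, 0.208, 0.03], "twist": -0.137},
    {"jaw": 0.65, "travel": [0.011, 0.208, 0.03], "twist": -0.137},
  ],
)

```text
t: 41.15
eef_pos: [552.1, -356.5, 125.2]
tcp_rot: [-3.14, 0.001, 0.097]
ft_force: [0.6, -0.1, -0.0]
opening: 0.649
grip_force: 0.0
```

Call:
drive_tool(
  targets=[
    {"jaw": 0.65, "travel": [0, 0, 0], "twist": 0},
    {"jaw": 0.65, "travel": [0, 0, 0], "twist": 0},
  ],
)

```text
t: 41.32
eef_pos: [552.6, -356.3, 126.4]
tcp_rot: [-3.141, -0.0, 0.099]
ft_force: [-0.1, 0.5, -0.4]
opening: 0.647
grip_force: 0.0
```

```bash
python3 -c "
from h import *
plan([(553.5,-358,-22,.1)])
c=read_camera('side'); h=cv2.cvtColor(c['frame'],cv2.COLOR_RGB2HSV); print(px(c,(553.5,-358,22)))
m=cv2.inRange(h,(0,0,0),(180,255,75))[160:190,397:427]; n,l,s,ce=cv2.connectedComponentsWithStats(m)
print([(s[i,4],np.round(ce[i]+[397,160],1)) for i in range(1,n)])"
```

```text
at [ 552.6 -356.3  126.4] yaw 0.099 F [-0.1  0.5 -0.4] open 0.647 grip 0.0 t 41.3
travel [0.0007, 0.0017, 0.1484] twist -0.001 rows>= 3.6
(np.float64(410.25289451733966), np.float64(174.0257819681052))
[(np.int32(11), array([410.3, 174. ]))]
```

Call:
drive_tool(
  targets=[
    {"jaw": 0.65, "travel": [0.001, 0.002, 0.03], "twist": 0},
    {"jaw": 0.65, "travel": [0.001, 0.002, 0.07], "twist": 0},
    {"jaw": 0.65, "travel": [0.001, 0.002, 0.11], "twist": 0},
    {"jaw": 0.65, "travel": [0.001, 0.002, 0.135], "twist": 0},
    {"jaw": 0.65, "travel": [0.001, 0.002, 0.148], "twist": 0},
    {"jaw": 0.65, "travel": [0.001, 0.002, 0.148], "twist": 0},
    {"jaw": 0.1, "travel": [0.001, 0.002, 0.148], "twist": 0},
    {"jaw": 0.1, "travel": [0.001, 0.002, 0.148], "twist": 0},
  ],
)

```text
t: 42.03
eef_pos: [554.4, -360.5, -19.9]
tcp_rot: [3.14, -0.002, 0.097]
ft_force: [-0.2, -0.1, 0.6]
opening: 0.563
grip_force: 0.0
```

Call:
drive_tool(
  targets=[
    {"jaw": 0.1, "travel": [0, 0, 0], "twist": 0},
    {"jaw": 0.1, "travel": [0, 0, 0], "twist": 0},
    {"jaw": 0.1, "travel": [0, 0, 0], "twist": 0},
    {"jaw": 0.1, "travel": [0, 0, 0], "twist": 0},
    {"jaw": 0.1, "travel": [0, 0, 0], "twist": 0},
    {"jaw": 0.1, "travel": [0, 0, 0], "twist": 0},
    {"jaw": 0.1, "travel": [0, 0, -0.02], "twist": 0},
    {"jaw": 0.1, "travel": [0, 0, -0.04], "twist": 0},
  ],
)

```text
t: 42.7
eef_pos: [552.8, -359.7, 18.0]
tcp_rot: [-3.14, 0.001, 0.097]
ft_force: [0.4, 0.0, -1.2]
opening: 0.373
grip_force: 30.0
```

Call:
drive_tool(
  targets=[
    {"jaw": 0.1, "travel": [0, 0, -0.04], "twist": 0},
    {"jaw": 0.1, "travel": [0, 0, -0.08], "twist": 0},
    {"jaw": 0.1, "travel": [0, 0, -0.12], "twist": 0},
    {"jaw": 0.1, "travel": [0, 0, -0.13], "twist": 0},
    {"jaw": 0.1, "travel": [0, 0, -0.13], "twist": 0},
    {"jaw": 0.1, "travel": [0, 0, -0.13], "twist": 0},
  ],
)

```text
t: 43.2
eef_pos: [553.0, -359.9, 147.8]
tcp_rot: [-3.142, -0.0, 0.097]
ft_force: [-0.6, -0.4, -1.2]
opening: 0.373
grip_force: 30.0
```

```bash
python3 bin.py b3; python3 -c "
from h import *
plan([(550,-150,148,-.037),(548,42,148,None),(548,42,78,None)])"
```

```text
1015 [245. 248.] xyz@50 [573. 176.  50.]
718 [312. 249.] xyz@50 [572.  35.  50.]
26 [276. 268.] xyz@50 [531. 111.  50.]
19 [289. 283.] xyz@50 [500.  83.  50.]
at [ 552.6 -359.6  146.5] yaw 0.097 F [-0.1  0.3 -1.7] open 0.377 grip 30.0 t 43.2
travel [0.0176, -0.2089, -0.0015] twist 0.134 rows>= 5.0
travel [-0.0091, -0.1918, -0.0] twist 0.0 rows>= 4.6
travel [0.0, 0.0, 0.07] twist 0.0 rows>= 1.7
```

Call:
drive_tool(
  targets=[
    {"jaw": 0.1, "travel": [0.018, -0.209, 0], "twist": 0.134},
    {"jaw": 0.1, "travel": [0.018, -0.209, 0], "twist": 0.134},
    {"jaw": 0.1, "travel": [0.018, -0.209, 0], "twist": 0.134},
    {"jaw": 0.1, "travel": [0.018, -0.209, 0], "twist": 0.134},
    {"jaw": 0.1, "travel": [0.018, -0.209, 0], "twist": 0.134},
    {"jaw": 0.1, "travel": [0.018, -0.209, 0], "twist": 0.134},
  ],
)

```text
t: 43.75
eef_pos: [549.3, -144.2, 146.0]
tcp_rot: [-3.139, 0.005, -0.033]
ft_force: [0.3, 0.9, 0.6]
opening: 0.372
grip_force: 30.0
```

Call:
drive_tool(
  targets=[
    {"jaw": 0.1, "travel": [-0.009, -0.192, 0], "twist": 0},
    {"jaw": 0.1, "travel": [-0.009, -0.192, 0], "twist": 0},
    {"jaw": 0.1, "travel": [-0.009, -0.192, 0], "twist": 0},
    {"jaw": 0.1, "travel": [-0.009, -0.192, 0], "twist": 0},
    {"jaw": 0.1, "travel": [-0.009, -0.192, 0], "twist": 0},
    {"jaw": 0.1, "travel": [-0.009, -0.192, 0], "twist": 0},
    {"jaw": 0.1, "travel": [-0.009, -0.192, 0], "twist": 0},
    {"jaw": 0.1, "travel": [-0.009, -0.192, 0], "twist": 0},
  ],
)

```text
t: 44.42
eef_pos: [548.7, 41.4, 146.8]
tcp_rot: [3.142, 0.002, -0.037]
ft_force: [0.1, -0.3, -1.2]
opening: 0.376
grip_force: 30.0
```

Call:
drive_tool(
  targets=[
    {"jaw": 0.1, "travel": [0, 0, 0.035], "twist": 0},
    {"jaw": 0.1, "travel": [0, 0, 0.062], "twist": 0},
    {"jaw": 0.1, "travel": [0, 0, 0.068], "twist": 0},
    {"jaw": 0.1, "travel": [0, 0, 0.068], "twist": 0},
    {"jaw": 0.1, "travel": [0, 0, 0.068], "twist": 0},
  ],
)

```text
t: 44.83
eef_pos: [549.6, 41.0, 80.5]
tcp_rot: [-3.142, 0.0, -0.038]
ft_force: [-0.2, 0.0, -0.0]
opening: 0.375
grip_force: 30.0
```

Call:
drive_tool(
  targets=[
    {"jaw": 0.5, "travel": [0, 0, 0], "twist": 0},
    {"jaw": 0.5, "travel": [0, 0, 0], "twist": 0},
    {"jaw": 0.5, "travel": [0, 0, 0], "twist": 0},
    {"jaw": 0.5, "travel": [0, 0, 0], "twist": 0},
    {"jaw": 0.5, "travel": [0, 0, -0.03], "twist": 0},
    {"jaw": 0.5, "travel": [0, 0, -0.07], "twist": 0},
    {"jaw": 0.5, "travel": [0, 0, -0.085], "twist": 0},
    {"jaw": 0.5, "travel": [0, 0, -0.085], "twist": 0},
  ],
)

```text
t: 45.5
eef_pos: [550.9, 41.9, 169.3]
tcp_rot: [-3.142, -0.007, -0.037]
ft_force: [-0.1, 0.0, 0.3]
opening: 0.5
grip_force: 0.0
```

```bash
python3 bin.py b4; python3 - <<'E'
from h import *
c=read_camera("top"); h=cv2.cvtColor(c["frame"],cv2.COLOR_RGB2HSV)
b=cv2.inRange(h,(100,120,40),(130,255,255))
for n,x0,x1 in (("L",200,277),("R",278,352)):
    q=b[285:310,x0:x1]; ys,xs=np.nonzero(q)
    if len(ys): print(n,"tab px",len(ys),xs.min()+x0,xs.max()+x0,ys.max()+285,"y ctr",np.round(plane(c,(xs.min()+xs.max())/2+x0,ys.max()+285,131)))
plan([(440,42,165,-.037),(440,42,85,None)])
E
```

```text
734 [239. 247.] xyz@50 [575. 188.  50.]
13 [207. 241.] xyz@50 [587. 255.  50.]
L tab px 307 224 252 295 y ctr [476. 178. 131.]
at [549.2  41.9 165.5] yaw -0.037 F [ 0.4 -0.3 -0.4] open 0.498 grip 0.0 t 45.6
travel [-0.1091, 0.0039, 0.0005] twist -0.0 rows>= 2.6
travel [0.0, 0.0, 0.08] twist 0.0 rows>= 1.9
```

Call:
drive_tool(
  targets=[
    {"jaw": 0, "travel": [-0.11, 0.004, 0], "twist": 0},
    {"jaw": 0, "travel": [-0.11, 0.004, 0], "twist": 0},
    {"jaw": 0, "travel": [-0.11, 0.004, 0], "twist": 0},
    {"jaw": 0, "travel": [-0.11, 0.004, 0], "twist": 0},
    {"jaw": 0, "travel": [-0.11, 0.004, 0.02], "twist": 0},
    {"jaw": 0, "travel": [-0.11, 0.004, 0.05], "twist": 0},
    {"jaw": 0, "travel": [-0.11, 0.004, 0.078], "twist": 0},
    {"jaw": 0, "travel": [-0.11, 0.004, 0.078], "twist": 0},
  ],
)

```text
t: 46.27
eef_pos: [436.7, 42.0, 82.8]
tcp_rot: [-3.141, 0.008, -0.037]
ft_force: [0.2, -0.9, -0.5]
opening: 0.026
grip_force: 0.0
```

Call:
drive_tool(
  targets=[
    {"jaw": 0, "travel": [0, 0, 0], "twist": 0},
    {"jaw": 0, "travel": [0.008, 0, 0], "twist": 0},
    {"jaw": 0, "travel": [0.016, 0, 0], "twist": 0},
    {"jaw": 0, "travel": [0.024, 0, 0], "twist": 0},
    {"jaw": 0, "travel": [0.032, 0, 0], "twist": 0},
    {"jaw": 0, "travel": [0.04, 0, 0], "twist": 0},
    {"jaw": 0, "travel": [0.048, 0, 0], "twist": 0},
  ],
)

```text
t: 46.85
eef_pos: [488.4, 40.1, 87.5]
tcp_rot: [-3.142, -0.001, -0.037]
ft_force: [-1.0, -0.4, 0.4]
opening: 0.003
grip_force: 0.1
```

Call:
drive_tool(
  targets=[
    {"jaw": 0, "travel": [0.008, 0, 0], "twist": 0},
    {"jaw": 0, "travel": [0.016, 0, 0], "twist": 0},
    {"jaw": 0, "travel": [0.024, 0, 0], "twist": 0},
    {"jaw": 0, "travel": [0.032, 0, 0], "twist": 0},
    {"jaw": 0, "travel": [0.04, 0, 0], "twist": 0},
    {"jaw": 0, "travel": [0.048, 0, 0], "twist": 0},
  ],
)

```text
t: 47.35
eef_pos: [535.9, 38.3, 87.1]
tcp_rot: [-3.142, 0.0, -0.037]
ft_force: [0.7, -0.4, 0.5]
opening: 0.003
grip_force: 0.0
```

Call:
drive_tool(
  targets=[
    {"jaw": 0, "travel": [0.005, 0, 0], "twist": 0},
    {"jaw": 0, "travel": [0.01, 0, 0], "twist": 0},
    {"jaw": 0, "travel": [0.015, 0, 0], "twist": 0},
  ],
)

```text
t: 47.6
eef_pos: [550.4, 37.8, 87.1]
tcp_rot: [-3.142, 0.0, -0.037]
ft_force: [-0.7, -0.1, 0.4]
opening: 0.005
grip_force: 0.0
```

Call:
drive_tool(
  targets=[
    {"jaw": 0, "travel": [0.004, 0, 0], "twist": 0},
    {"jaw": 0, "travel": [0.008, 0, 0], "twist": 0},
  ],
)

```text
t: 47.77
eef_pos: [558.1, 37.5, 87.1]
tcp_rot: [-3.141, 0.001, -0.037]
ft_force: [-1.1, -0.6, 0.1]
opening: 0.008
grip_force: 0.3
```

Call:
drive_tool(
  targets=[
    {"jaw": 0, "travel": [0.003, 0, 0], "twist": 0},
    {"jaw": 0, "travel": [0.006, 0, 0], "twist": 0},
  ],
)

```text
t: 47.93
eef_pos: [564.4, 37.3, 87.2]
tcp_rot: [-3.141, -0.0, -0.037]
ft_force: [-0.3, 0.1, -0.2]
opening: 0.002
grip_force: 0.0
```

Call:
drive_tool(
  targets=[
    {"jaw": 0, "travel": [0.002, 0, 0], "twist": 0},
    {"jaw": 0, "travel": [0.004, 0, 0], "twist": 0},
  ],
)

```text
t: 48.1
eef_pos: [567.4, 37.2, 87.1]
tcp_rot: [-3.142, 0.002, -0.037]
ft_force: [-14.1, 0.4, 10.6]
opening: 0.005
grip_force: 7.0
```

Call:
drive_tool(
  targets=[
    {"jaw": 0, "travel": [0.001, 0, 0], "twist": 0},
    {"jaw": 0, "travel": [0.002, 0, 0], "twist": 0},
  ],
)

```text
t: 48.27
eef_pos: [567.2, 37.2, 87.1]
tcp_rot: [3.142, 0.006, -0.037]
ft_force: [-20.3, -1.3, 12.8]
opening: 0.005
grip_force: 9.9
```

Call:
drive_tool(
  targets=[
    {"jaw": 0, "travel": [-0.02, 0, 0], "twist": 0},
    {"jaw": 0, "travel": [-0.06, 0, 0], "twist": 0},
    {"jaw": 0, "travel": [-0.1, 0, 0], "twist": 0},
    {"jaw": 0, "travel": [-0.13, 0, 0], "twist": 0},
    {"jaw": 0, "travel": [-0.13, 0, 0], "twist": 0},
  ],
)

```text
t: 48.68
eef_pos: [434.5, 42.4, 87.1]
tcp_rot: [-3.141, 0.004, -0.037]
ft_force: [1.7, -0.7, 1.0]
opening: 0.003
grip_force: 0.0
```

Call:
drive_tool(
  targets=[
    {"jaw": 0, "travel": [0, -0.04, 0], "twist": 0},
    {"jaw": 0, "travel": [0, -0.08, 0], "twist": 0},
    {"jaw": 0, "travel": [0, -0.12, 0], "twist": 0},
    {"jaw": 0, "travel": [0, -0.136, 0], "twist": 0},
    {"jaw": 0, "travel": [0, -0.136, 0], "twist": 0},
    {"jaw": 0, "travel": [0, -0.136, 0], "twist": 0},
  ],
)

```text
t: 49.18
eef_pos: [445.2, 178.5, 87.1]
tcp_rot: [-3.142, -0.0, -0.035]
ft_force: [-0.2, 0.7, -0.8]
opening: 0.005
grip_force: 0.0
```

```bash
python3 - <<'E'
from h import *
c=read_camera("top"); a=cv2.imread("pics/top0.png").astype(int); n=np.array(c["frame"])[:,:,::-1].astype(int)
d=np.abs(a-n).sum(2)
print("diff right tab area",d[232:244,292:328].mean(),"rack right bars",d[190:250,285:350].mean())
s=read_camera("side"); a=cv2.imread("pics/side0.png").astype(int); n=np.array(s["frame"])[:,:,::-1].astype(int); d=np.abs(a-n).sum(2)
print("side right tab",d[212:238,312:335].mean(),"front",d[240:290,300:335].mean())
plan([(572,172,87,-.037)])
E
```

```text
diff right tab area 57.25231481481482 rack right bars 39.065384615384616
side right tab 73.6086956521739 front 71.29828571428571
at [445.2 177.2  87.1] yaw -0.037 F [-0.7  0.5  0.6] open 0.001 grip 0.0 t 49.3
travel [0.1269, 0.0005, 0.0001] twist -0.0 rows>= 3.0
```

Inconclusive numerically (shadows); push the left bin now.

Call:
drive_tool(
  targets=[
    {"jaw": 0, "travel": [0.008, 0, 0], "twist": 0},
    {"jaw": 0, "travel": [0.016, 0, 0], "twist": 0},
    {"jaw": 0, "travel": [0.024, 0, 0], "twist": 0},
    {"jaw": 0, "travel": [0.032, 0, 0], "twist": 0},
    {"jaw": 0, "travel": [0.04, 0, 0], "twist": 0},
    {"jaw": 0, "travel": [0.048, 0, 0], "twist": 0},
    {"jaw": 0, "travel": [0.055, 0, 0], "twist": 0},
  ],
)

```text
t: 49.87
eef_pos: [501.3, 175.6, 87.1]
tcp_rot: [-3.141, -0.0, -0.037]
ft_force: [-0.2, -0.1, 0.0]
opening: 0.005
grip_force: 0.0
```

Call:
drive_tool(
  targets=[
    {"jaw": 0, "travel": [0.007, 0, 0], "twist": 0},
    {"jaw": 0, "travel": [0.014, 0, 0], "twist": 0},
    {"jaw": 0, "travel": [0.021, 0, 0], "twist": 0},
    {"jaw": 0, "travel": [0.028, 0, 0], "twist": 0},
    {"jaw": 0, "travel": [0.035, 0, 0], "twist": 0},
    {"jaw": 0, "travel": [0.042, 0, 0], "twist": 0},
  ],
)

```text
t: 50.37
eef_pos: [542.8, 174.2, 87.1]
tcp_rot: [-3.142, -0.0, -0.037]
ft_force: [-0.1, -0.5, -0.2]
opening: 0.002
grip_force: 0.0
```

Call:
drive_tool(
  targets=[
    {"jaw": 0, "travel": [0.005, 0, 0], "twist": 0},
    {"jaw": 0, "travel": [0.01, 0, 0], "twist": 0},
  ],
)

```text
t: 50.53
eef_pos: [552.6, 173.8, 87.1]
tcp_rot: [-3.142, 0.0, -0.037]
ft_force: [0.9, -0.3, -0.1]
opening: 0.008
grip_force: 0.0
```

Call:
drive_tool(
  targets=[
    {"jaw": 0, "travel": [0.004, 0, 0], "twist": 0},
    {"jaw": 0, "travel": [0.008, 0, 0], "twist": 0},
  ],
)

```text
t: 50.7
eef_pos: [560.4, 173.5, 87.1]
tcp_rot: [-3.142, 0.0, -0.037]
ft_force: [0.4, -0.4, -0.2]
opening: 0.002
grip_force: 0.0
```

Call:
drive_tool(
  targets=[
    {"jaw": 0, "travel": [0.003, 0, 0], "twist": 0},
    {"jaw": 0, "travel": [0.005, 0, 0], "twist": 0},
  ],
)

```text
t: 50.87
eef_pos: [565.4, 173.3, 87.1]
tcp_rot: [-3.142, -0.0, -0.037]
ft_force: [-0.3, -0.1, -0.2]
opening: 0.011
grip_force: 0.0
```

Call:
drive_tool(
  targets=[
    {"jaw": 0, "travel": [0.002, 0, 0], "twist": 0},
    {"jaw": 0, "travel": [0.004, 0, 0], "twist": 0},
  ],
)

```text
t: 51.03
eef_pos: [569.1, 173.2, 87.1]
tcp_rot: [-3.142, 0.0, -0.037]
ft_force: [0.2, -0.9, -0.9]
opening: 0.002
grip_force: 0.0
```

Call:
drive_tool(
  targets=[
    {"jaw": 0, "travel": [0.001, 0, 0], "twist": 0},
    {"jaw": 0, "travel": [0.003, 0, 0], "twist": 0},
  ],
)

```text
t: 51.2
eef_pos: [572.1, 173.1, 87.2]
tcp_rot: [-3.142, 0.0, -0.037]
ft_force: [0.6, 0.3, 0.5]
opening: 0.005
grip_force: 0.0
```

Call:
drive_tool(
  targets=[
    {"jaw": 0, "travel": [0.001, 0, 0], "twist": 0},
    {"jaw": 0, "travel": [0.002, 0, 0], "twist": 0},
  ],
)

```text
t: 51.37
eef_pos: [572.4, 173.1, 87.1]
tcp_rot: [3.141, 0.004, -0.037]
ft_force: [-14.2, 0.3, 8.4]
opening: 0.006
grip_force: 6.9
```

Call:
drive_tool(
  targets=[
    {"jaw": 0, "travel": [-0.02, 0, 0], "twist": 0},
    {"jaw": 0, "travel": [-0.06, 0, 0], "twist": 0},
    {"jaw": 0, "travel": [-0.1, 0, 0], "twist": 0},
    {"jaw": 0, "travel": [-0.125, 0, -0.03], "twist": 0},
    {"jaw": 0, "travel": [-0.125, 0, -0.07], "twist": 0},
    {"jaw": 0, "travel": [-0.125, 0, -0.1], "twist": 0},
    {"jaw": 0, "travel": [-0.125, 0, -0.1], "twist": 0},
  ],
)

```text
t: 51.95
eef_pos: [451.1, 178.4, 192.7]
tcp_rot: [-3.139, -0.009, -0.037]
ft_force: [-1.0, -0.4, 0.2]
opening: 0.003
grip_force: 0.0
```

Call:
drive_tool(
  targets=[
    {"jaw": 0, "travel": [0, 0.3, 0], "twist": 0},
    {"jaw": 0, "travel": [0, 0.3, 0], "twist": 0},
    {"jaw": 0, "travel": [0, 0.3, 0], "twist": 0},
    {"jaw": 0, "travel": [0, 0.3, 0], "twist": 0},
    {"jaw": 0, "travel": [0, 0.3, 0], "twist": 0},
    {"jaw": 0, "travel": [0, 0.3, 0], "twist": 0},
    {"jaw": 0, "travel": [0, 0.3, 0], "twist": 0},
    {"jaw": 0, "travel": [0, 0.3, 0], "twist": 0},
  ],
)

```text
t: 52.62
eef_pos: [437.9, -126.9, 187.0]
tcp_rot: [3.141, -0.001, -0.041]
ft_force: [0.4, -0.0, -0.4]
opening: 0.011
grip_force: 0.0
```

```bash
python3 - <<'E'
from h import *
t=np.array(read_camera("top")["frame"])[:,:,::-1]; s=np.array(read_camera("side")["frame"])[:,:,::-1]
t0=cv2.imread("pics/top0.png"); s0=cv2.imread("pics/side0.png"); R=lambda a,k:cv2.resize(a,None,fx=k,fy=k,interpolation=cv2.INTER_CUBIC)
o=np.zeros((600,800,3),np.uint8)
a=R(t[180:260,195:360],2.4); o[:a.shape[0],:a.shape[1]]=a
a=R(t0[180:260,195:360],2.4); o[:a.shape[0],400:400+a.shape[1]]=a
a=R(s[195:350,210:350],2.5); o[200:200+a.shape[0],:a.shape[1]]=a
a=R(s0[195:350,210:350],2.5); o[200:200+a.shape[0],400:400+a.shape[1]]=a
cv2.imwrite("pics/fin.png",o[:590]); print(state()["eef_pos"])
E
```

```text
[ 437.82249959 -123.86381441  186.86205983]
```

View pics/fin.png

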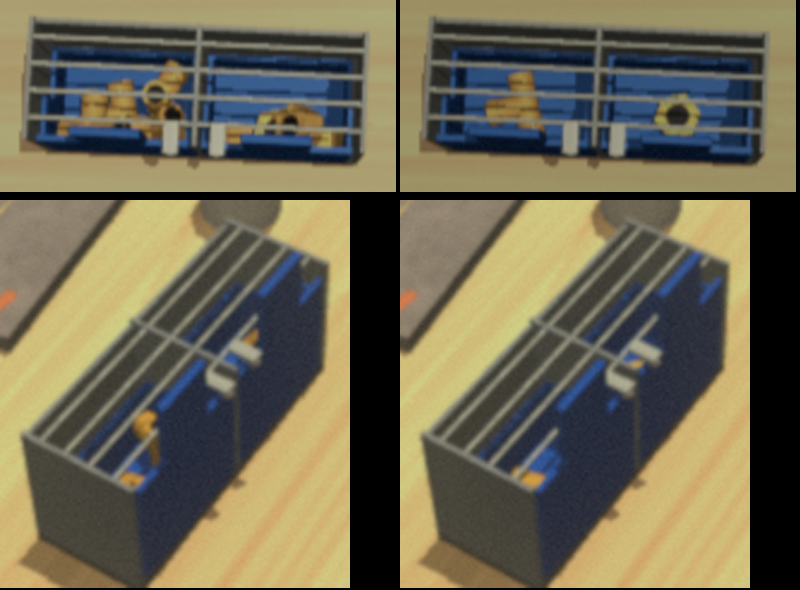

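```bash
python3 -c "
from cell import job_done
print(job_done())"
```

```text
the job is handed in; nothing more can be done
None
```

The job is handed in: all three loose T-pieces are in the left bin and all three loose nuts in the right. Both bins were pushed to their stops and match the start picture. The tin, spanner and tape were never touched.

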